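# Clear the hotplate and put the flask on it

## Robot

A 6-joint arm with a two-finger parallel gripper is mounted at the origin on a cart in front of the work surface, level with it; the furniture and walls round the work are solid. World frame = base frame: x ahead of the robot, y to its left, z up, the work surface at z = 0. Lengths are in m, angles in rad, forces in N, time in s.
With the tool pointing down it reaches from about 0.35 to 1 m from the base axis. Payload 7.1 kg.
Tool frame: the origin (TCP) lies midway between the tips of the shut fingers; the grasp point (between the pads) lies 19 mm behind it; z points along the fingers, x is the direction in which the jaws open and shut, and the axes are right-handed (so a half turn about z gives the same grasp; the last joint's range is limited). The gripper opens to 85 mm and grips with 20 to 120 N. Pads are 22 mm wide; open, the fingers measure 114 mm over their backs; the gripper's body (76 mm by 85 mm) begins 54 mm behind the grasp point. The pads swing forward as they close: fully open they stand 13 mm farther back than shut.
Start: joints at [-1.358, 0.423, 1.63, -0, 1.089, -0.019], TCP at [0.144, -0.608, 0.191] pointing down, gripper open.
Joint ranges: [-3, 3], [-0.9, 2.11], [0.09, 2.58], [-1.31, 4.45], [0.11, 2.69], [-2.54, 2.54]. Speed limits (rad/s): [2.39, 2.39, 3.01, 3.14, 3.14, 3.14].

## Interface

Orientations are given as [roll, pitch, yaw] about the fixed x, y, z axes, in that order (R = Rz(yaw) Ry(pitch) Rx(roll)).
In Python, from rig import * gives the robot as it stands.
- The arm moves only by the tool move_arm, never from a script. Its argument "steps" is a list of rows, each an object of numbers: "hand": the gripper's target within -1 to 1 (shut at 1, half-way at 0, fully open at -1); "tx", "ty", "tz": the shift along the tool's x, y, z in mm; "rx", "ry", "rz": the turn, a rotation vector about the tool's x, y, z in degrees. In form: [{"hand": .., "tx": .., "ty": .., "tz": .., "rx": .., "ry": .., "rz": ..}, ...]. A call has 1 to 8 rows; each row is the pose to reach, as a shift and turn from the pose commanded when the call began, along the tool's axes at that moment; what a row does not reach only later rows make up. A row lasts 1/12 s, in which the tool goes at most 41.7 mm and 7.16 degrees, less where a joint would pass 70% of its speed; a pose out of reach is approached as far as the arm can. A call with a gripper value outside its range is refused whole. The fingers move at their own pace and stop on an object; the grip force is fixed at half the most. Time passes only in rows, so rows that repeat a pose let the fingers close. It gives the time, the measured TCP pose, the force and the opening at its end, in the units of the state.
- state(): the state, without advancing time (a new reading comes with each control period).
- capture(name): name is "side" or "top" or "wrist"; returns a dict with "frame" (420x560x3 uint8, red, green, blue), "fx", "fy", "cx", "cy" (pixels), "dist_coeffs" ([k1, k2, p1, p2, k3] as OpenCV has them; the pictures are not rectified), "rvec" (rotation vector, rad) and "tvec" (3), from world to camera coordinates, as OpenCV has them. Camera axes: x right, y down, z forward; pixel columns grow to the right and rows downward; lengths in m; the calibration is good to about 2 mm. A picture is of the moment at which its call begins. There is no depth.
- finish_job(): hands the job in, once; it reports no verdict.
The state is a dict: "time_s": time; "joints": joint angles; "joint_vel": joint speeds; "joint_torque": joint torques, N m; "tcp_pos": TCP position; "tool_rot": TCP orientation; "force": force on the tool from outside, world axes, zero at the start; "moment": the same for the moment, N m; "opening": opening from 0.0 (shut) to 1.0 (fully open).
Only numpy, scipy, OpenCV 4.12 (cv2) and the standard library are available. Lean on these libraries where they do the work, as an engineer would, in place of code of your own. Each camera call takes 0.05 s, during which the arm holds its last target.

## Task

The hotplate is wanted for the flask, but things have been piled on it. Take the pile apart one thing at a time from the top: stand the reagent bottle in the small round cup, then lay the petri dish flat in the square tray, then lay the tape roll flat in the large round tray; when the plate is bare, stand the nearest conical flask in the middle of it. Keep everything upright while you carry it, and leave all of it standing released and at rest.

Things in the scene. Friction and masses are not known exactly. Their poses are not given: they have to be found in the camera images.
- bottle: small amber reagent bottle with black screw cap, 36 mm diameter body up to 50 mm, cap 29 mm diameter, 66 mm high in all, about 55 g; at the start it stands upright on the petri dish, on top of the pile on the hotplate. Origin: centre of its underside, z up
- dish: closed round petri dish (lid fixed to it), 59 mm diameter over its lid (55 to 57 mm below the lid), 16 mm high, about 22 g; the middle of the pile: it lies on the tape roll, the bottle stands on it. Origin: centre of its underside, z up
- tape: roll of yellow label tape lying flat, 68 mm outer diameter, 18 mm high, about 60 g; the bottom of the pile, lying on the hotplate's plate. Origin: centre of its underside, z up
- flask: conical (Erlenmeyer) glass flask, 64 mm base diameter, 104 mm high, about 75 g, standing on the bench to the left or right of the hotplate, the flask nearest to it (the flasks in the far left corner are not part of the job); best taken from above by its narrow upper part: in the top 35 mm fingers close on it at a width of about 24 to 40 mm, narrower towards the top. Origin: centre of its underside, z up
- bottle_cup: the small round cup for the bottle: white, fixed to the bench; floor 4 mm above the bench, rim 14 mm above the bench, inner diameter 52 mm, outer diameter 62 mm. Origin: centre of its underside at bench height, z up
- dish_tray: the square tray for the petri dish: white, fixed to the bench, outer 87 x 87 mm, inner 75 x 75 mm, floor 4 mm and rim 7 mm above the bench. Origin: centre of its underside at bench height, z up, x and y along its sides
- tape_tray: the large round tray for the tape roll: white, fixed to the bench; inner diameter 84 mm, outer diameter 96 mm, floor 4 mm and rim 8 mm above the bench. Origin: centre of its underside at bench height, z up
- plate_middle (a point): the middle of the upper face of the hotplate's square plate (140 x 140 mm, 83 mm above the bench); the hotplate is fixed, its two knobs face the robot's side. z up, -x towards the knobs; the knobs reach 139 mm that way
Not all that is in view belongs to the job. What is shaped like the flask but purple or red is not meant.

How it is judged:
By the outcome, as a careful person would: the job done as asked, in the order asked, and still so for the second after the job is handed in, with the robot touching nothing.
It also fails if it takes over 128 s, if anything falls off the work surface, if the arm or the gripper's body presses on something with over 40 N, if the wrist force passes 120 N, or if a joint passes its speed limit or range.

## Working session

There is one attempt and no reset: what is moved stays moved. The work goes in short steps, Python scripts to look and compute and a tool call to move; the robot and the scene stay as the last step left them, time stands still between calls to the robot, and variables do not carry over. Pictures are saved under pics/ and viewed, and the job is handed in when it is done.

Besides the shell and the picture viewer there is one more tool, called after ">>>" by a JSON object that holds its "method" and its "body", one argument or row to a line. move_arm: Moves the arm, as the interface text tells. Its arguments: {"type":"object","properties":{"steps":{"type":"array","items":{"type":"object","properties":{"hand":{"type":"number"},"tx":{"type":"number"},"ty":{"type":"number"},"tz":{"type":"number"},"rx":{"type":"number"},"ry":{"type":"number"},"rz":{"type":"number"}}}}},"required":["steps"]}

```bash
ls; mkdir -p pics; python3 - <<'E'
from rig import *
import cv2
print(state())
for n in ("side","top","wrist"):
    c=capture(n); cv2.imwrite(f"pics/a_{n}.png",c["frame"][:,:,::-1])
    print(n,c["fx"],c["fy"],c["cx"],c["cy"],c["dist_coeffs"],c["rvec"],c["tvec"])
E
```

```text
pics
{'time_s': 0.0, 'joints': array([-1.35796221e+00,  4.23838480e-01,  1.63070966e+00, -6.19634081e-06,
        1.08861256e+00, -1.89940740e-02]), 'joint_vel': array([-1.62556845e-03, -2.76593873e-04, -1.66775689e-03,  2.34547459e-04,
       -2.70847805e-04, -8.69536084e-06]), 'joint_torque': array([ 2.62773669e-03, -5.57381451e+01, -2.81742096e+01,  1.16531319e-04,
        7.44458725e-03,  1.76512083e-05]), 'tcp_pos': array([ 0.14349319, -0.60766345,  0.1906395 ]), 'tool_rot': array([-3.14156836e+00,  1.56786474e-03, -1.33896524e+00]), 'force': array([ 0.21380071, -0.03097866, -0.57082749]), 'moment': array([-0.01590198, -0.0343804 , -0.03461943]), 'opening': 1.0010023989656154}
side 524.1508421307076 524.1508421307076 279.89831841451104 209.1609813042771 [-0.08925256  0.          0.          0.          0.        ] [ 0.35258132 -2.73994244  1.27893306] [0.51129307 0.19619757 1.21942554]
top 449.1195581323451 449.1195581323451 279.545196401209 208.0429928835184 [-0.11656484  0.          0.          0.          0.        ] [ 2.1629624  -2.16521558  0.10607922] [-0.02761612  0.51672808  1.46448829]
wrist 345.867349946008 345.867349946008 282.0106058161773 206.48222465454768 [0.02298682 0.         0.         0.         0.        ] [-2.2858213   1.80991981  0.25163987] [-0.62408134 -0.03472611  0.37868771]
```

View pics/a_side.png

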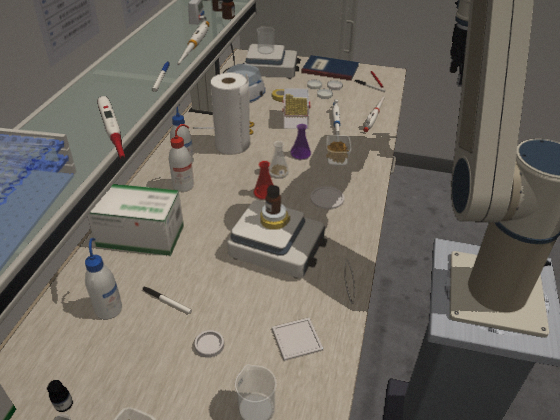

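View pics/a_top.png

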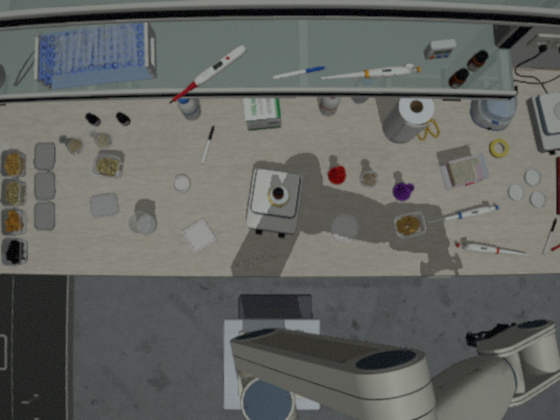

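View pics/a_wrist.png

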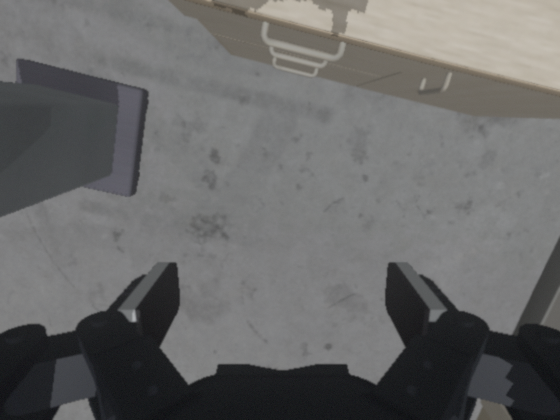

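Top view: candidates for the flask are red (337,175), clear (369,178) and purple (403,190), plus beaker (143,222) and the far-left clear flasks (75,145) and (103,140). The clear one at (369,178) fits. The pile is at (279,194), the cup (181,183), the square tray (200,235) and the round tray (344,228). Next I crop closer to check.

```bash
cat > h.py <<'E'
from rig import *
import numpy as np, cv2
from scipy.optimize import least_squares
def K(c): return np.array([[c["fx"],0,c["cx"]],[0,c["fy"],c["cy"]],[0,0,1.]])
def proj(c,P):
    return cv2.projectPoints(np.asarray(P,float).reshape(-1,1,3),np.array(c["rvec"]),np.array(c["tvec"]),K(c),np.array(c["dist_coeffs"]))[0].reshape(-1,2)
def unproj(c,uv,z):
    n=cv2.undistortPoints(np.asarray(uv,float).reshape(-1,1,2),K(c),np.array(c["dist_coeffs"])).reshape(-1,2)
    R=cv2.Rodrigues(np.array(c["rvec"]))[0]; o=-R.T@np.array(c["tvec"])
    d=np.c_[n,np.ones(len(n))]@R
    return o+d*((z-o[2])/d[:,2])[:,None]
def circ(x,y,z,r,n=60):
    t=np.linspace(0,2*np.pi,n); return np.c_[x+r*np.cos(t),y+r*np.sin(t),0*t+z]
def crop(c,u0,v0,w,h,s,name,curves=(),pts=()):
    im=cv2.resize(np.ascontiguousarray(c["frame"][v0:v0+h,u0:u0+w,::-1]),None,fx=s,fy=s,interpolation=cv2.INTER_CUBIC)
    cols=[(0,255,0),(255,0,255),(255,255,0),(0,128,255),(0,0,255)]
    for i,P in enumerate(curves):
        p=(proj(c,P)-[u0,v0]+.5)*s
        cv2.polylines(im,[np.round(p).astype(int)],False,cols[i%5],1)
    for k in range(0,w,10): cv2.line(im,(k*s,0),(k*s,8 if (k+u0)%50 else 16),(0,0,255),1)
    for k in range(0,h,10): cv2.line(im,(0,k*s),(8 if (k+v0)%50 else 16,k*s),(0,0,255),1)
    cv2.imwrite(f"pics/{name}.png",im)
E
python3 - <<'E'
from h import *
c=capture("top"); 
for n,uv,z in [("cup",(181.5,183),.014),("sq",(199.5,235),.007),("tt",(344,228),.008),("flask",(369,178),.05),("bottle",(279,194),.18),("hp",(274,196),.083)]: print(n,unproj(c,[uv],z))
crop(c,160,140,140,110,5,"b_top1"); crop(c,290,140,140,110,5,"b_top2")
c=capture("side"); crop(c,180,100,180,180,4,"b_side1"); crop(c,180,300,160,100,5,"b_side2")
E
```

```text
cup [[0.6040638  0.30484328 0.014     ]]
sq [[0.42803793 0.24124506 0.007     ]]
tt [[ 0.45110672 -0.24412571  0.008     ]]
flask [[ 0.61371818 -0.32408076  0.05      ]]
bottle [[ 0.54278226 -0.02763281  0.18      ]]
hp [[ 0.54964439 -0.01079955  0.083     ]]
```

View pics/b_top1.png

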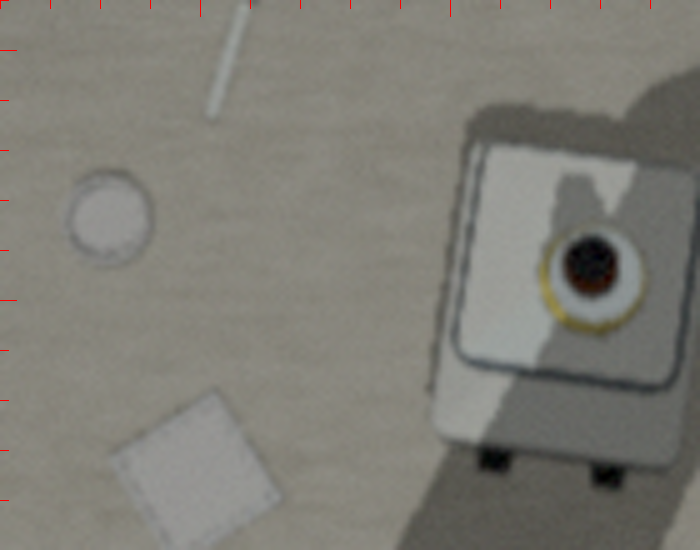

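View pics/b_top2.png

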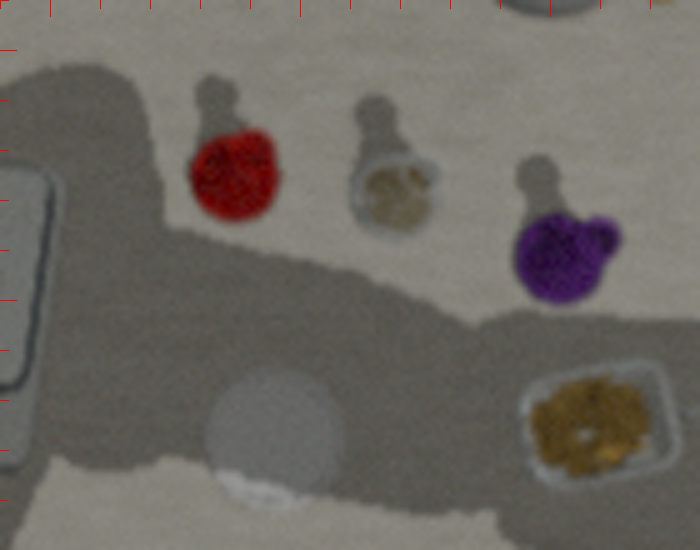

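View pics/b_side1.png

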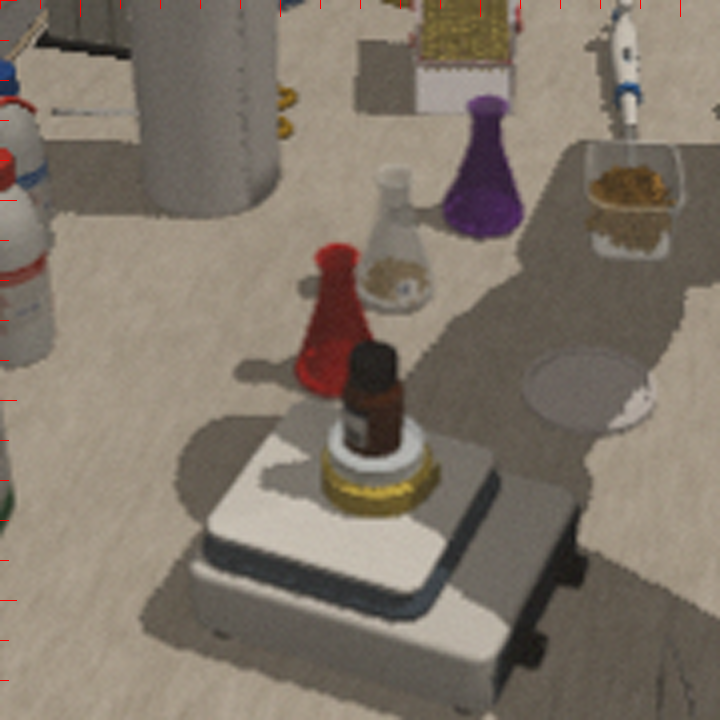

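View pics/b_side2.png

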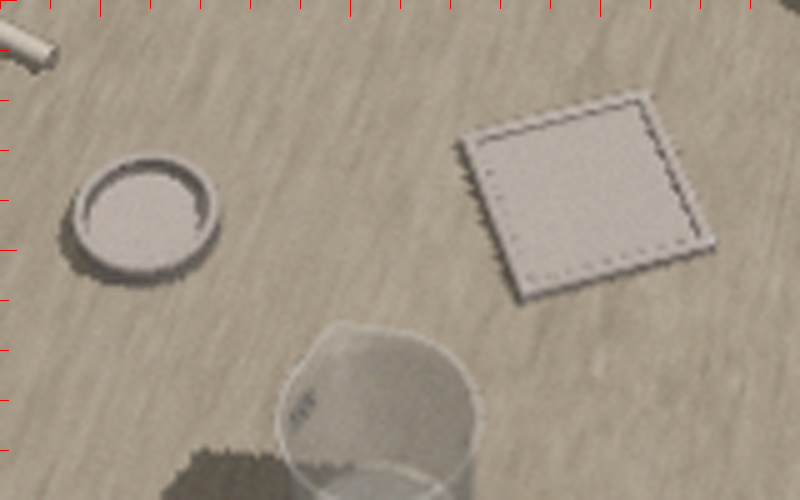

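```bash
cat > ov.py <<'E'
from h import *
import sys
def sq(x,y,z,a,yaw):
    p=np.array([[1,1],[1,-1],[-1,-1],[-1,1],[1,1]])*a/2
    R=np.array([[np.cos(yaw),-np.sin(yaw)],[np.sin(yaw),np.cos(yaw)]])
    p=p@R.T+[x,y]; return np.c_[p,np.full(5,z)]
E
python3 - <<'E'
from ov import *
t=capture("top"); s=capture("side")
a=lambda u,v,x0,y0,k:(u/k+x0,v/k+y0)
print("cup side",unproj(s,[a(147,213,180,300,5)],.014),"top",unproj(t,[a(111,218,160,140,5)],.014))
q=[a(u,v,180,300,5) for u,v in [(646,91),(715,241),(522,300),(460,142)]]
P=unproj(s,q,.007);print("sq side",P.mean(0),P)
for i in range(4):
    d=P[(i+1)%4]-P[i]; print(np.linalg.norm(d),np.degrees(np.arctan2(d[1],d[0])))
print("sq top corners",unproj(t,[a(u,v,160,140,5) for u,v in [(215,390),(283,496),(110,456)]],.007))
print("tt",unproj(s,[a(589,389,180,100,4)],.008),unproj(t,[a(276,438,290,140,5)],.008))
q=[a(u,v,180,100,4) for u,v in [(300,402),(497,470),(418,600),(205,530)]]
P=unproj(s,q,.083);print("hp",P.mean(0)); 
for i in range(4):
    d=P[(i+1)%4]-P[i]; print(np.linalg.norm(d),np.degrees(np.arctan2(d[1],d[0])))
print("bot side cap",unproj(s,[a(374,352,180,100,4)],.183),"dish",unproj(s,[a(376,440,180,100,4)],.117),"dish top",unproj(t,[a(597,277,160,140,5)],.117),"cap top",unproj(t,[a(591,264,160,140,5)],.183))
print("flask neck side",unproj(s,[a(395,173,180,100,4)],.104),"top base",unproj(t,[a(392,200,290,140,5)],.0), "neck top", unproj(t,[a(420,170,290,140,5)],.104), "base side",unproj(s,[a(395,280,180,100,4)],.005))
E
```

```text
cup side [[0.60011229 0.31258528 0.014     ]] top [[0.60199028 0.30238352 0.014     ]]
sq side [0.4259979  0.24938436 0.007     ] [[0.41244307 0.19039182 0.007     ]
 [0.36796495 0.26031406 0.007     ]
 [0.43912189 0.30880741 0.007     ]
 [0.48446168 0.23802414 0.007     ]]
0.08286991084781796 122.46078043810898
0.08610989608563809 34.2743725136165
0.0840593077369792 -57.35865085888402
0.0863453428844709 -146.51978660389543
sq top corners [[0.48540032 0.23027337 0.007     ]
 [0.41402048 0.18320829 0.007     ]
 [0.44074596 0.30104074 0.007     ]]
tt [[ 0.45159971 -0.23850605  0.008     ]] [[ 0.45243947 -0.24818524  0.008     ]]
hp [ 0.55789483 -0.00387031  0.083     ]
0.13988119406175478 166.69377908427552
0.12483580037240397 81.05179772840089
0.13924979863662915 -10.23696872857685
0.1323335038396197 -98.83468679038381
bot side cap [[ 0.55059426 -0.02136676  0.183     ]] dish [[ 0.54903487 -0.02064005  0.117     ]] dish top [[ 0.54700025 -0.02836143  0.117     ]] cap top [[ 0.54598702 -0.02527299  0.183     ]]
flask neck side [[ 0.616622   -0.32790301  0.104     ]] top base [[ 0.6154646  -0.33161668  0.        ]] neck top [[ 0.61729981 -0.32992396  0.104     ]] base side [[ 0.61724316 -0.33354667  0.005     ]]
```

```bash
python3 - <<'E'
from ov import *
t=capture("top"); s=capture("side")
cv=[circ(.601,.3075,.014,.031),circ(.601,.3075,0,.031),sq(.426,.245,.007,.087,np.radians(33)),sq(.558,-.006,.083,.14,np.radians(-8)),circ(.549,-.024,.117,.0295),circ(.549,-.024,.183,.0145),circ(.452,-.2435,.008,.048),circ(.616,-.331,0,.032),circ(.616,-.331,.104,.012)]
crop(t,160,140,140,110,5,"c_top1",cv); crop(t,290,140,140,110,5,"c_top2",cv)
crop(s,180,100,180,180,4,"c_side1",cv); crop(s,180,300,160,100,5,"c_side2",cv)
E
cd pics; python3 -c "
import cv2,numpy as np
a=cv2.imread('c_top1.png');b=cv2.imread('c_top2.png');cv2.imwrite('c_t.png',cv2.resize(np.hstack([a,b]),(800,314)))"
```

```text
(no output)
```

View pics/c_top1.png

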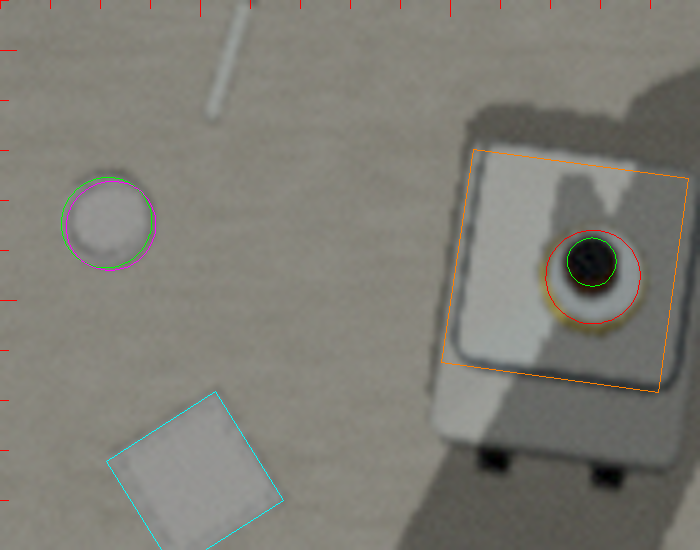

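View pics/c_top2.png

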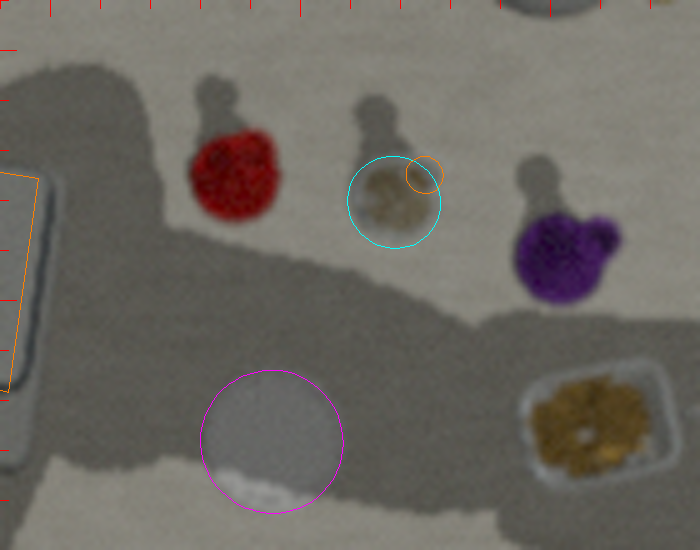

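View pics/c_side1.png

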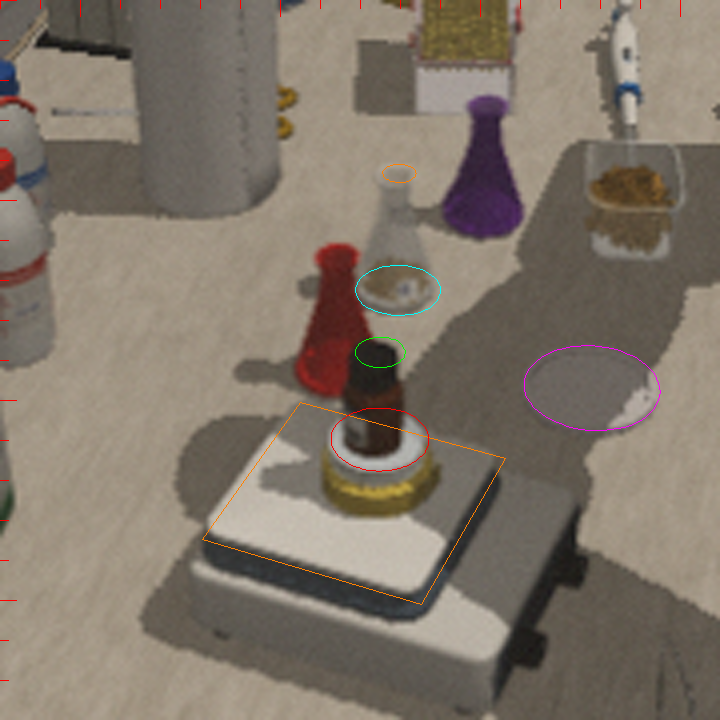

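View pics/c_side2.png

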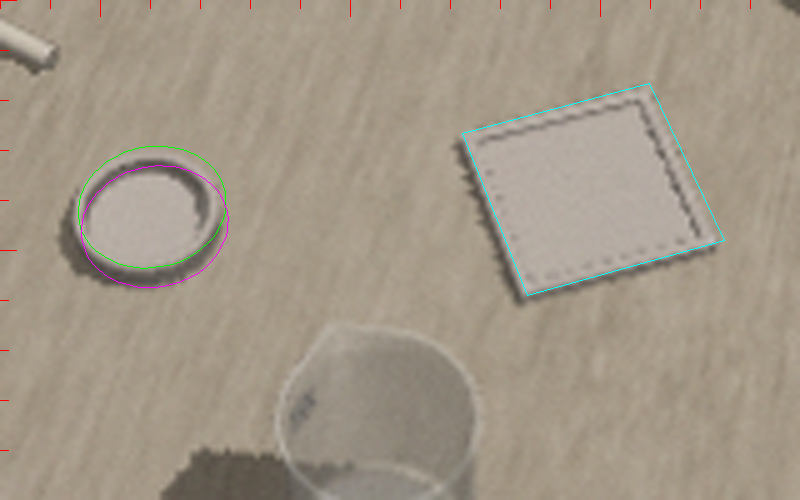

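```bash
cat >> h.py <<'E'
from scipy.spatial.transform import Rotation as Ro
def tool(s=None):
    s=s or state(); return Ro.from_euler('xyz',s["tool_rot"]).as_matrix(), np.array(s["tcp_pos"])
def delta(target,yaw=None,s=None):
    R,p=tool(s); d=R.T@(np.array(target)-p)*1000
    y=None
    if yaw is not None:
        T=Ro.from_euler('xyz',[np.pi,0,yaw]).as_matrix(); y=Ro.from_matrix(R.T@T).as_rotvec(degrees=True)
    return np.round(d,1), None if y is None else np.round(y,2)
E
python3 - <<'E'
from h import *
w=capture("wrist");R,p=tool()
Rc=cv2.Rodrigues(np.array(w["rvec"]))[0]; o=-Rc.T@np.array(w["tvec"])
print("cam in tool",R.T@(o-p)*1000); print("cam axes in tool (cols)\n",np.round(R.T@Rc.T,3))
for T in ([.52,-.0,.38],[.47,-.0,.38]): print(delta(T,0),delta(T,np.pi/2),delta(T,-np.pi/2))
E
```

```text
cam in tool [  -0.30197577  -69.17005238 -182.64424818]
cam axes in tool (cols)
 [[ 1.    -0.001  0.   ]
 [ 0.001  0.962  0.272]
 [-0.001 -0.272  0.962]]
(array([-505.5, -506.1, -188.6]), array([ -0.  ,   0.  , -76.72])) (array([-505.5, -506.1, -188.6]), array([-1.0000e-02,  0.0000e+00, -1.6672e+02])) (array([-505.5, -506.1, -188.6]), array([0.000e+00, 1.000e-02, 1.328e+01]))
(array([-517. , -457.4, -188.6]), array([ -0.  ,   0.  , -76.72])) (array([-517. , -457.4, -188.6]), array([-1.0000e-02,  0.0000e+00, -1.6672e+02])) (array([-517. , -457.4, -188.6]), array([0.000e+00, 1.000e-02, 1.328e+01]))
```

```bash
python3 - <<'E'
from h import *
for T in ([.58,-.0,.38],): print(delta(T))
E
```

```text
(array([-491.7, -564.5, -188.6]), None)
```

>>> {"method": "move_arm", "body": {
  "steps": [
    {"tz": -40,"hand": -1},
    {"tz": -80,"hand": -1},
    {"tz": -120,"hand": -1},
    {"tz": -160,"hand": -1},
    {"tz": -189,"hand": -1}
  ]
}}

```text
invalid input
```

>>> {"method": "move_arm", "body": {
  "steps": [
    {"hand": -1,"tx": 0,"ty": 0,"tz": -40,"rx": 0,"ry": 0,"rz": 0},
    {"hand": -1,"tx": 0,"ty": 0,"tz": -80,"rx": 0,"ry": 0,"rz": 0},
    {"hand": -1,"tx": 0,"ty": 0,"tz": -120,"rx": 0,"ry": 0,"rz": 0},
    {"hand": -1,"tx": 0,"ty": 0,"tz": -160,"rx": 0,"ry": 0,"rz": 0},
    {"hand": -1,"tx": 0,"ty": 0,"tz": -189,"rx": 0,"ry": 0,"rz": 0}
  ]
}}

```text
time_s: 0.92
tcp_pos: [0.1437, -0.6089, 0.3847]
tool_rot: [3.142, -0.004, -1.339]
force: [0.5, -1.5, 0.4]
opening: 1.003
```

>>> {"method": "move_arm", "body": {
  "steps": [
    {"hand": -1,"tx": -216,"ty": -248,"tz": 0,"rx": 0,"ry": 0,"rz": 0},
    {"hand": -1,"tx": -216,"ty": -248,"tz": 0,"rx": 0,"ry": 0,"rz": 0},
    {"hand": -1,"tx": -216,"ty": -248,"tz": 0,"rx": 0,"ry": 0,"rz": 0},
    {"hand": -1,"tx": -216,"ty": -248,"tz": 0,"rx": 0,"ry": 0,"rz": 0},
    {"hand": -1,"tx": -216,"ty": -248,"tz": 0,"rx": 0,"ry": 0,"rz": 0},
    {"hand": -1,"tx": -216,"ty": -248,"tz": 0,"rx": 0,"ry": 0,"rz": 0},
    {"hand": -1,"tx": -216,"ty": -248,"tz": 0,"rx": 0,"ry": 0,"rz": 0},
    {"hand": -1,"tx": -216,"ty": -248,"tz": 0,"rx": 0,"ry": 0,"rz": 0}
  ]
}}

```text
time_s: 1.58
tcp_pos: [0.3362, -0.3389, 0.3807]
tool_rot: [-3.141, -0.0, -1.339]
force: [0.0, -0.6, 0.0]
opening: 1.003
```

>>> {"method": "move_arm", "body": {
  "steps": [
    {"hand": -1,"tx": -276,"ty": -316,"tz": 0,"rx": 0,"ry": 0,"rz": 0},
    {"hand": -1,"tx": -276,"ty": -316,"tz": 0,"rx": 0,"ry": 0,"rz": 0},
    {"hand": -1,"tx": -276,"ty": -316,"tz": 0,"rx": 0,"ry": 0,"rz": 0},
    {"hand": -1,"tx": -276,"ty": -316,"tz": 0,"rx": 0,"ry": 0,"rz": 0},
    {"hand": -1,"tx": -276,"ty": -316,"tz": 0,"rx": 0,"ry": 0,"rz": 0},
    {"hand": -1,"tx": -276,"ty": -316,"tz": 0,"rx": 0,"ry": 0,"rz": 0},
    {"hand": -1,"tx": -276,"ty": -316,"tz": 0,"rx": 0,"ry": 0,"rz": 0},
    {"hand": -1,"tx": -276,"ty": -316,"tz": 0,"rx": 0,"ry": 0,"rz": 0}
  ]
}}

```text
time_s: 2.25
tcp_pos: [0.5301, -0.0679, 0.3807]
tool_rot: [-3.141, -0.0, -1.339]
force: [1.5, -0.4, -0.1]
opening: 0.998
```

```bash
python3 - <<'E'
from h import *
print(state()["time_s"],tool()[1],state()["tool_rot"],np.abs(state()["joint_vel"]).max())
E
```

```text
2.25 [ 0.5300875  -0.06793655  0.38071247] [-3.14100655e+00 -3.16499780e-04 -1.33878669e+00] 0.855998827314498
```

>>> {"method": "move_arm", "body": {
  "steps": [
    {"hand": -1,"tx": -50,"ty": -62,"tz": 0,"rx": 0,"ry": 0,"rz": 0},
    {"hand": -1,"tx": -50,"ty": -62,"tz": 0,"rx": 0,"ry": 0,"rz": 0},
    {"hand": -1,"tx": -50,"ty": -62,"tz": 0,"rx": 0,"ry": 0,"rz": 0},
    {"hand": -1,"tx": -50,"ty": -62,"tz": 0,"rx": 0,"ry": 0,"rz": 0}
  ]
}}

```text
time_s: 2.58
tcp_pos: [0.5787, -0.0054, 0.3798]
tool_rot: [3.141, 0.0, -1.336]
force: [-0.1, -1.6, 0.4]
opening: 1.0
```

```bash
python3 - <<'E'
from h import *
for n in ("wrist","side","top"):
    c=capture(n); cv2.imwrite(f"pics/d_{n}.png",c["frame"][:,:,::-1])
    import pickle; pickle.dump(c,open(f"d_{n}.pkl","wb"))
print(state()["time_s"],tool()[1],state()["tool_rot"],np.abs(state()["joint_vel"]).max())
E
```

```text
2.7333 [ 0.57757497 -0.00781028  0.38041702] [ 3.14118824e+00 -2.04430598e-04 -1.33964498e+00] 0.013441504993787833
```

View pics/d_wrist.png

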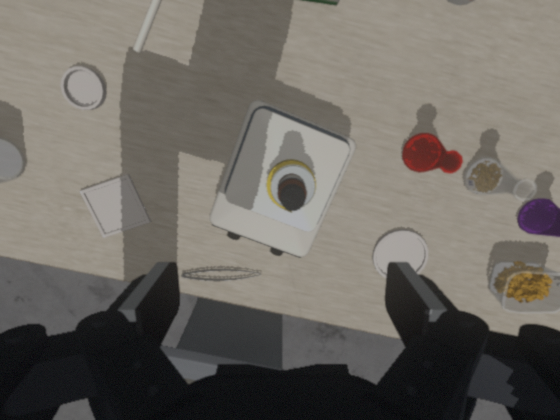

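View pics/d_side.png

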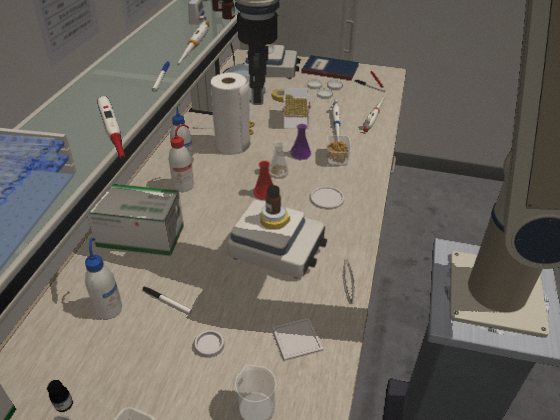

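View pics/d_top.png

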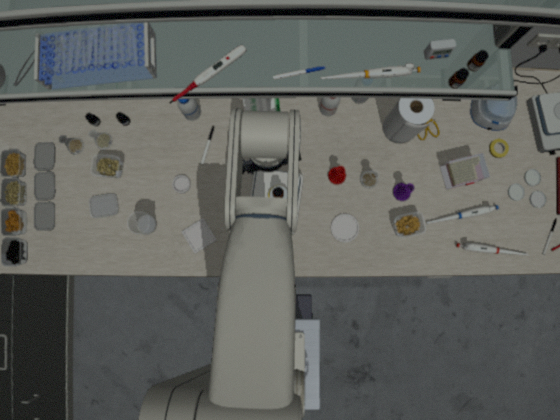

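```bash
cat > ov2.py <<'E'
from ov import *
import pickle
def load(n): return pickle.load(open(f"d_{n}.pkl","rb"))
E
python3 - <<'E'
from ov2 import *
w=load("wrist")
cv=[circ(.601,.3075,.014,.031),circ(.601,.3075,0,.031),sq(.426,.245,.007,.087,np.radians(33)),sq(.558,-.006,.083,.14,np.radians(-8)),circ(.549,-.024,.117,.0295),circ(.549,-.024,.183,.0145),circ(.452,-.2435,.008,.048),circ(.616,-.331,0,.032),circ(.616,-.331,.104,.012)]
crop(w,50,50,110,200,4,"e1",[]); crop(w,200,90,160,180,4,"e2",[]); crop(w,360,120,190,170,4,"e3",[])
crop(w,50,50,110,200,3,"f1",cv); crop(w,200,90,160,180,3,"f2",cv); crop(w,360,120,190,170,3,"f3",cv)
import cv2
a=cv2.imread("pics/f1.png");b=cv2.imread("pics/f2.png")
E
```

```text
(no output)
```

View pics/f1.png

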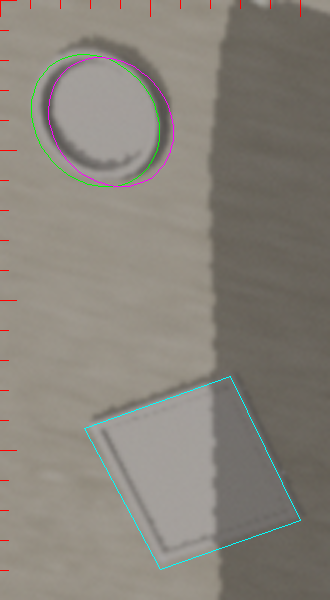

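View pics/f2.png

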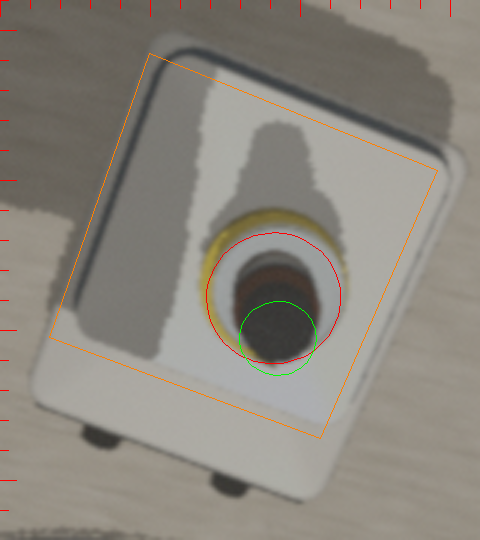

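View pics/f3.png

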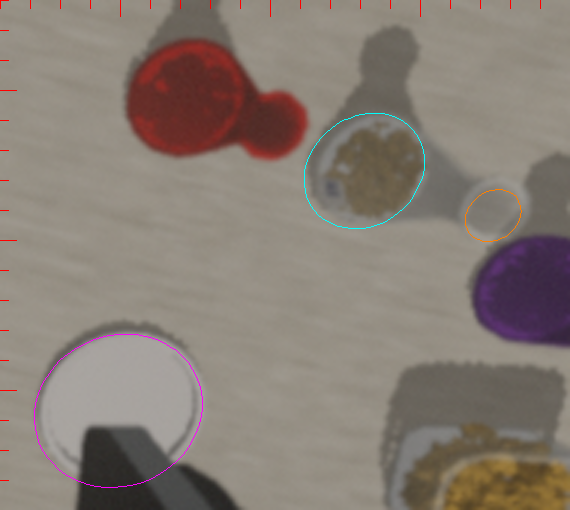

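View pics/e2.png

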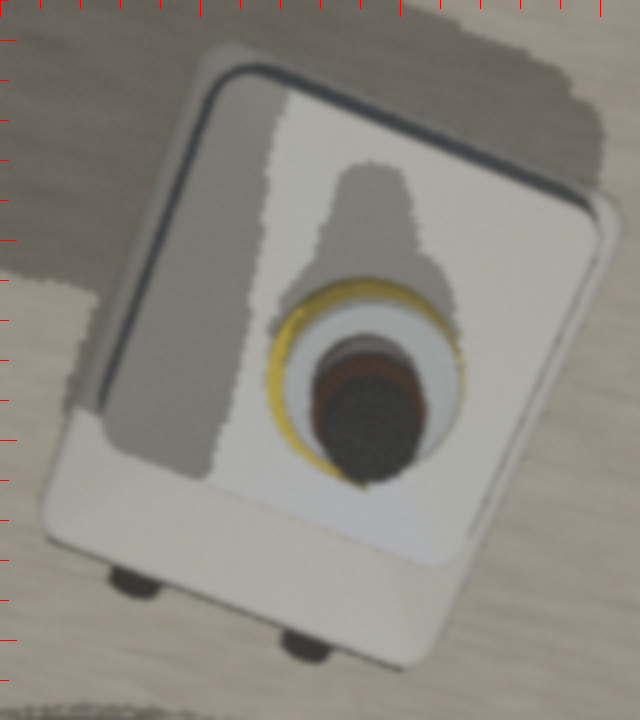

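View pics/e3.png

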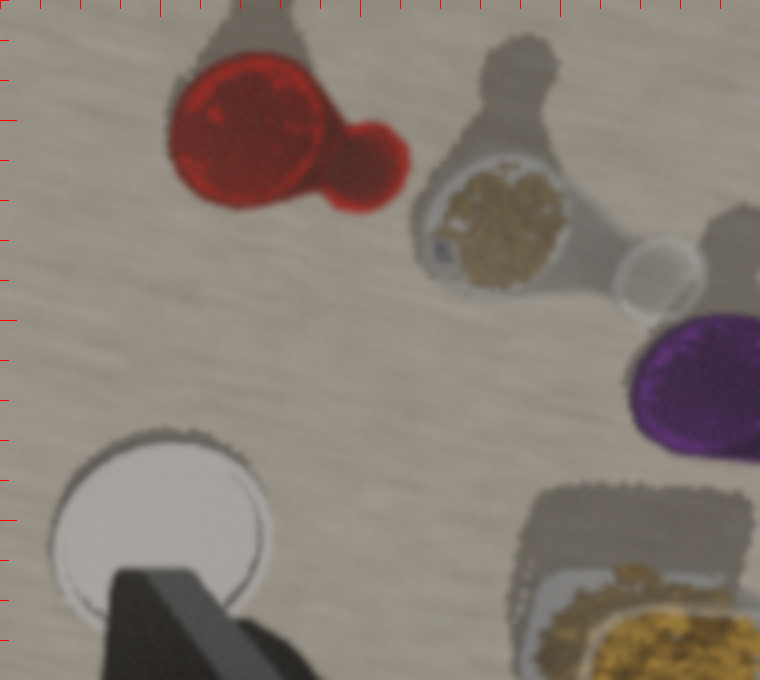

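View pics/e1.png

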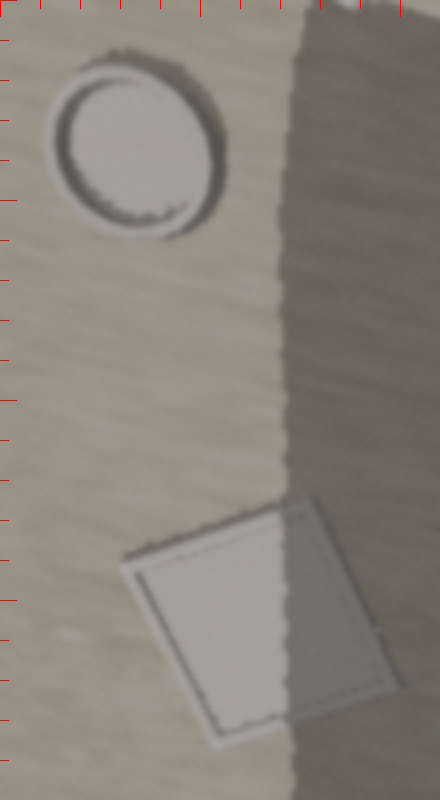

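```bash
cat > fit.py <<'E'
from ov2 import *
cams={n:load(n) for n in("wrist","side","top")}
# obs: cam,(off,scale),object,(px)
O={"e1":(50,50,4,"wrist"),"e2":(200,90,4,"wrist"),"e3":(360,120,4,"wrist"),"s1":(180,100,4,"side"),"s2":(180,300,5,"side"),"t1":(160,140,5,"top"),"t2":(290,140,5,"top")}
names=["cup","sq","tt","hp","bot","dish","flask"]
# params: xy each(14), sqyaw, hpyaw, cams 3x6
obs=[("e1","cup",.014,(130,150)),("s2","cup",.014,(147,212)),("t1","cup",.014,(110.5,217.5)),
("e3","tt",.008,(160,538)),("s1","tt",.008,(589.5,390)),("t2","tt",.008,(275,439)),
("e2","dish",.117,(373,383)),("s1","dish",.117,(376,440)),("t1","dish",.117,(597,277)),
("e2","tape",.101,(366,381)),
("e2","bot",.183,(369,428)),("s1","bot",.183,(374,354)),("t1","bot",.183,(591,261)),
("e3","flask",.0,(494,224)),("s1","flask",0,(395,287)),("t2","flask",0,(394,198)),
("e3","flask",.104,(660,278)),("s1","flask",.104,(395,173))]
names=["cup","sq","tt","hp","bot","dish","flask","tape"]
cor=[("e1","sq",[(313,497),(400,688),(218,749),(122,567)]),("s2","sq",[(460,142),(646,91),(715,241),(522,300)]),("t1","sq",[(215,390),(283,496),None,(110,456)]),
("e2","hp",[(233,65),(610,214),(449,578),(94,436)]),("s1","hp",[(293,405),(497,467),(418,597),(207,523)]),("t1","hp",[(482,146),(699,172),(672,390),(456,362)])]
def px(k,p): a=O[k]; return np.array([(p[0]+.5)/a[2]-.5+a[0],(p[1]+.5)/a[2]-.5+a[1]])
x0=np.array([.601,.307,.426,.245,.452,-.243,.556,-.006,.548,-.024,.548,-.024,.616,-.331,.548,-.024,np.radians(33),np.radians(-8)]+[0]*18)
def pc(cn,P,e):
    c=dict(cams[cn]); R=cv2.Rodrigues(np.array(c["rvec"]))[0]; o=-R.T@np.array(c["tvec"])
    R2=Ro.from_rotvec(e[3:]).as_matrix()@R; o2=o+e[:3]
    c["rvec"]=cv2.Rodrigues(R2)[0]; c["tvec"]=-R2@o2
    return proj(c,P)
def res(x,full=False):
    r=[];lab=[]; E={n:x[18+6*i:24+6*i] for i,n in enumerate(("wrist","side","top"))}
    def add(k,n,P,p):
        d=pc(O[k][3],[P],E[O[k][3]])[0]-px(k,p); r.extend(d/.6); lab.append((k,n,np.round(d,2)))
    for k,n,z,p in obs:
        i=names.index(n); add(k,n,[x[2*i],x[2*i+1],z],p)
    for k,n,ps in cor:
        i=names.index(n); q=sq(x[2*i],x[2*i+1],.007 if n=="sq" else .083,.087 if n=="sq" else .14,x[16] if n=="sq" else x[17])
        # order: corner +x? sort: (1,1),(1,-1),(-1,-1),(-1,1)
        idx={"sq":[0,1,2,3],"hp":[0,1,2,3]}[n]
        if n=="sq": idx=IDX[k]
        for j,p in zip(idx,ps):
            if p: add(k,n,q[j],p)
    if full: return lab
    for n in E: r.extend(E[n][:3]/.002); r.extend(E[n][3:]/.003)
    return np.array(r)
IDX={"e1":[0,1,2,3],"s2":[0,1,2,3],"t1":[0,1,2,3]}
if __name__=="__main__":
    s=least_squares(res,x0,loss="soft_l1"); x=s.x; print(s.cost)
    C=np.sqrt(np.diag(np.linalg.inv(s.jac.T@s.jac)))
    for i,n in enumerate(names): print(n,np.round(x[2*i:2*i+2],4),np.round(C[2*i:2*i+2]*1000,1))
    print(np.degrees(x[16:18]))
    for i in range(3): print(np.round(x[18+6*i:21+6*i]*1000,1),np.round(x[21+6*i:24+6*i]*1000,1))
    for l in res(x,True): print(*l)
    np.save("fit.npy",x)
E
python3 fit.py
```

```text
434.7056370207189
cup [0.6043 0.3091] [2.2 2.2]
sq [0.4276 0.2453] [2.1 2. ]
tt [ 0.4548 -0.2445] [2.4 2.6]
hp [ 0.5618 -0.0147] [2.1 2. ]
bot [ 0.5533 -0.0225] [2.1 1.9]
dish [ 0.5526 -0.0257] [2.2 2. ]
flask [ 0.6183 -0.3338] [2.3 2.9]
tape [ 0.5501 -0.0243] [2.2 2.1]
[-57.45519456  -8.59598629]
[-0.8 -0.1  3.9] [-0.7  1.1 -0.3]
[ 0.3 -0.   1. ] [-1.3  0.2  0.9]
[0.5 0.1 1.1] [-0.6  0.5  0.2]
e1 cup [0.19 0.26]
s2 cup [-0.78 -0.18]
t1 cup [-1.1   0.26]
e3 tt [-0.    0.26]
s1 tt [-0.28 -0.32]
t2 tt [-0.27 -0.06]
e2 dish [-0.02  0.49]
s1 dish [-0.3  -0.15]
t1 dish [-0.18 -0.92]
e2 tape [0. 0.]
e2 bot [0.15 0.47]
s1 bot [-0.37  0.44]
t1 bot [-0.24 -0.95]
e3 flask [-0.95 -0.71]
s1 flask [0.27 0.84]
t2 flask [0.84 0.44]
e3 flask [ 0.63 -0.11]
s1 flask [0.58 0.22]
e1 sq [-0.11 -0.53]
e1 sq [ 1.03 -0.34]
e1 sq [-0.09  0.28]
e1 sq [-0.65 -1.01]
s2 sq [-0.16 -1.06]
s2 sq [ 0.2  -0.53]
s2 sq [0.88 0.84]
s2 sq [ 0.11 -0.12]
t1 sq [0.23 0.15]
t1 sq [0.12 0.71]
t1 sq [-0.52  0.76]
e2 hp [-0.38 -0.47]
e2 hp [0.15 1.89]
e2 hp [ 0.14 -0.66]
e2 hp [-0.21  0.63]
s1 hp [-23.    31.34]
s1 hp [-49.11 -17.75]
s1 hp [ 21.37 -36.1 ]
s1 hp [52.5  18.29]
t1 hp [ 1.35 -0.47]
t1 hp [0.81 0.63]
t1 hp [-0.1  -0.18]
t1 hp [-0.21 -1.06]
```

```bash
sed -i 's/\[(293,405),(497,467),(418,597),(207,523)\]/[(207,523),(293,405),(497,467),(418,597)]/' fit.py; python3 fit.py
```

```text
41.7977713659987
cup [0.604  0.3089] [2.3 2.1]
sq [0.4274 0.2451] [2.2 2. ]
tt [ 0.4547 -0.2444] [2.5 2.6]
hp [ 0.5619 -0.0142] [2.2 2. ]
bot [ 0.5531 -0.0224] [2.2 2. ]
dish [ 0.5524 -0.0256] [2.3 2. ]
flask [ 0.6181 -0.3335] [2.4 3. ]
tape [ 0.5499 -0.0242] [2.2 2.1]
[-57.44768489  -8.04924118]
[-1.1  0.2  3.4] [-0.5  0.8  0.1]
[ 0.4 -0.4  0.9] [-1.4 -0.1  0.4]
[0.5 0.1 0.9] [-0.5  0.5  0.6]
e1 cup [0.27 0.22]
s2 cup [-0.71 -0.06]
t1 cup [-1.01  0.31]
e3 tt [0.04 0.31]
s1 tt [-0.41 -0.23]
t2 tt [-0.31 -0.01]
e2 dish [0.03 0.55]
s1 dish [-0.38 -0.01]
t1 dish [-0.2  -0.85]
e2 tape [0. 0.]
e2 bot [0.19 0.53]
s1 bot [-0.47  0.58]
t1 bot [-0.27 -0.89]
e3 flask [-0.9  -0.67]
s1 flask [0.12 0.97]
t2 flask [0.79 0.52]
e3 flask [ 0.74 -0.03]
s1 flask [0.42 0.34]
e1 sq [-0.07 -0.58]
e1 sq [ 1.08 -0.34]
e1 sq [-0.09  0.28]
e1 sq [-0.66 -1.06]
s2 sq [-0.17 -0.97]
s2 sq [ 0.18 -0.47]
s2 sq [0.9 0.9]
s2 sq [ 0.13 -0.03]
t1 sq [0.28 0.16]
t1 sq [0.17 0.73]
t1 sq [-0.48  0.78]
e2 hp [-1.24 -0.56]
e2 hp [-0.2   0.98]
e2 hp [ 0.55 -1.07]
e2 hp [-0.2   0.97]
s1 hp [-1.65  2.35]
s1 hp [ 1.27 -1.95]
s1 hp [ 1.23 -3.63]
s1 hp [-0.11 -0.07]
t1 hp [ 0.98 -0.34]
t1 hp [0.5  0.37]
t1 hp [-0.02 -0.39]
t1 hp [-0.19 -0.87]
```

```bash
python3 - <<'E'
from h import *
print(delta([.5525,-.0225,.20]),delta([.5525,-.0225,.135]))
E
```

```text
(array([  8.5,  27.7, 180.4]), None) (array([  8.5,  27.7, 245.4]), None)
```

>>> {"method": "move_arm", "body": {
  "steps": [
    {"hand": -1,"tx": 8.5,"ty": 28,"tz": 0,"rx": 0,"ry": 0,"rz": 0},
    {"hand": -1,"tx": 8.5,"ty": 28,"tz": 40,"rx": 0,"ry": 0,"rz": 0},
    {"hand": -1,"tx": 8.5,"ty": 28,"tz": 80,"rx": 0,"ry": 0,"rz": 0},
    {"hand": -1,"tx": 8.5,"ty": 28,"tz": 120,"rx": 0,"ry": 0,"rz": 0},
    {"hand": -1,"tx": 8.5,"ty": 28,"tz": 160,"rx": 0,"ry": 0,"rz": 0},
    {"hand": -1,"tx": 8.5,"ty": 28,"tz": 180,"rx": 0,"ry": 0,"rz": 0},
    {"hand": -1,"tx": 8.5,"ty": 28,"tz": 180,"rx": 0,"ry": 0,"rz": 0},
    {"hand": -1,"tx": 8.5,"ty": 28,"tz": 180,"rx": 0,"ry": 0,"rz": 0}
  ]
}}

```text
time_s: 3.4
tcp_pos: [0.5521, -0.0228, 0.2004]
tool_rot: [3.14, 0.0, -1.341]
force: [0.1, 0.3, 0.1]
opening: 1.0
```

```bash
cat > snap.py <<'E'
from ov2 import *
import sys
# usage: snap.py tag cam ...
for n in sys.argv[2:]:
    c=capture(n); pickle.dump(c,open(f"{sys.argv[1]}_{n}.pkl","wb")); cv2.imwrite(f"pics/{sys.argv[1]}_{n}.png",c["frame"][:,:,::-1])
s=state(); print(s["time_s"],np.round(s["tcp_pos"],4),np.round(s["tool_rot"],4),np.round(s["force"],1),s["opening"])
E
python3 snap.py g wrist
```

```text
3.45 [ 0.5535 -0.0227  0.2019] [-3.1399e+00 -6.0000e-04 -1.3404e+00] [0.4 0.2 0.5] 1.002820641883777
```

View pics/g_wrist.png

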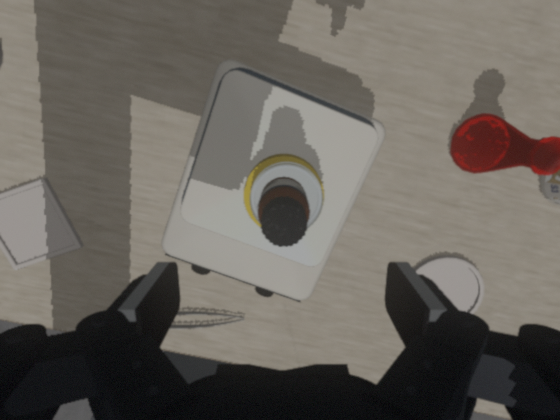

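```bash
python3 - <<'E'
from ov2 import *
c=pickle.load(open("g_wrist.pkl","rb"))
cv=[circ(.5525,-.0225,.183,.0145),circ(.5525,-.0225,.117,.0295),circ(.55,-.0242,.101,.034),sq(.562,-.0142,.083,.14,np.radians(-8.05)),circ(.5525,-.0225,.117,.018)]
crop(c,150,40,260,270,3,"g2",cv)
E
```

```text
(no output)
```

View pics/g2.png

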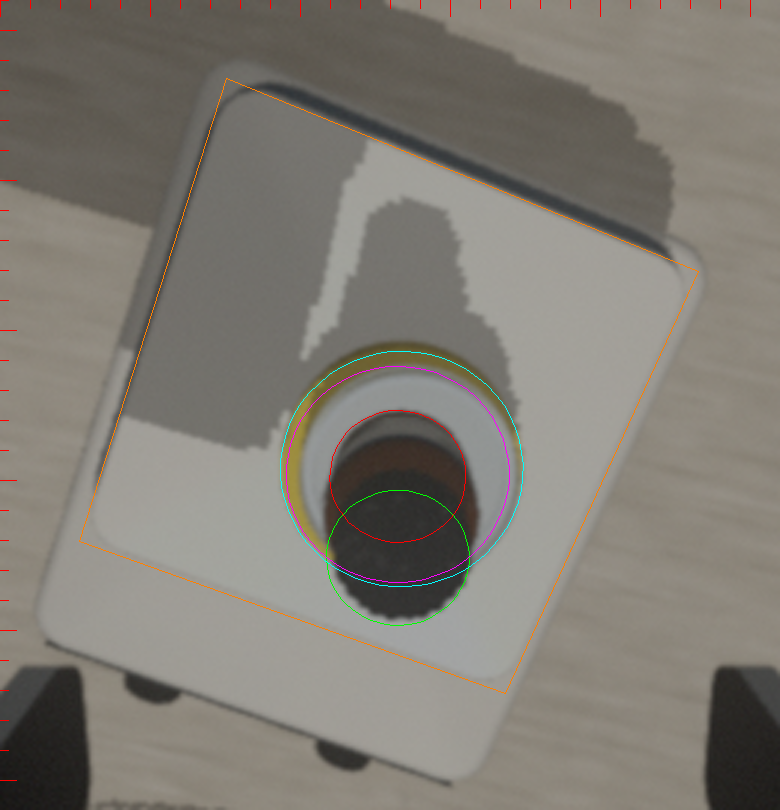

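>>> {"method": "move_arm", "body": {
  "steps": [
    {"hand": -1,"tx": 0,"ty": 0,"tz": 30,"rx": 0,"ry": 0,"rz": 0},
    {"hand": -1,"tx": 0,"ty": 0,"tz": 55,"rx": 0,"ry": 0,"rz": 0},
    {"hand": -1,"tx": 0,"ty": 0,"tz": 66,"rx": 0,"ry": 0,"rz": 0},
    {"hand": -1,"tx": 0,"ty": 0,"tz": 66,"rx": 0,"ry": 0,"rz": 0},
    {"hand": -0.5,"tx": 0,"ty": 0,"tz": 66,"rx": 0,"ry": 0,"rz": 0},
    {"hand": 0,"tx": 0,"ty": 0,"tz": 66,"rx": 0,"ry": 0,"rz": 0},
    {"hand": 0,"tx": 0,"ty": 0,"tz": 66,"rx": 0,"ry": 0,"rz": 0},
    {"hand": 0,"tx": 0,"ty": 0,"tz": 66,"rx": 0,"ry": 0,"rz": 0}
  ]
}}

```text
time_s: 4.12
tcp_pos: [0.5539, -0.0218, 0.1359]
tool_rot: [-3.139, -0.001, -1.339]
force: [-0.1, 0.7, -0.2]
opening: 0.502
```

>>> {"method": "move_arm", "body": {
  "steps": [
    {"hand": 0.1,"tx": 0,"ty": 0,"tz": 0,"rx": 0,"ry": 0,"rz": 0},
    {"hand": 0.2,"tx": 0,"ty": 0,"tz": 0,"rx": 0,"ry": 0,"rz": 0},
    {"hand": 0.3,"tx": 0,"ty": 0,"tz": 0,"rx": 0,"ry": 0,"rz": 0},
    {"hand": 1,"tx": 0,"ty": 0,"tz": 0,"rx": 0,"ry": 0,"rz": 0},
    {"hand": 1,"tx": 0,"ty": 0,"tz": 0,"rx": 0,"ry": 0,"rz": 0},
    {"hand": 1,"tx": 0,"ty": 0,"tz": 0,"rx": 0,"ry": 0,"rz": 0},
    {"hand": 1,"tx": 0,"ty": 0,"tz": 0,"rx": 0,"ry": 0,"rz": 0},
    {"hand": 1,"tx": 0,"ty": 0,"tz": 0,"rx": 0,"ry": 0,"rz": 0}
  ]
}}

```text
time_s: 4.78
tcp_pos: [0.5533, -0.0218, 0.1349]
tool_rot: [-3.141, -0.0, -1.339]
force: [-0.4, 0.2, 5.4]
opening: 0.295
```

```bash
python3 snap.py i side wrist; python3 - <<'E'
from ov2 import *
c=pickle.load(open("i_side.pkl","rb"))
crop(c,200,100,170,150,4,"i2",[])
E
```

```text
4.8833 [ 0.5533 -0.0218  0.1349] [-3.1407e+00 -2.0000e-04 -1.3390e+00] [0.3 1.4 5.3] 0.2995333196794842
```

View pics/i2.png

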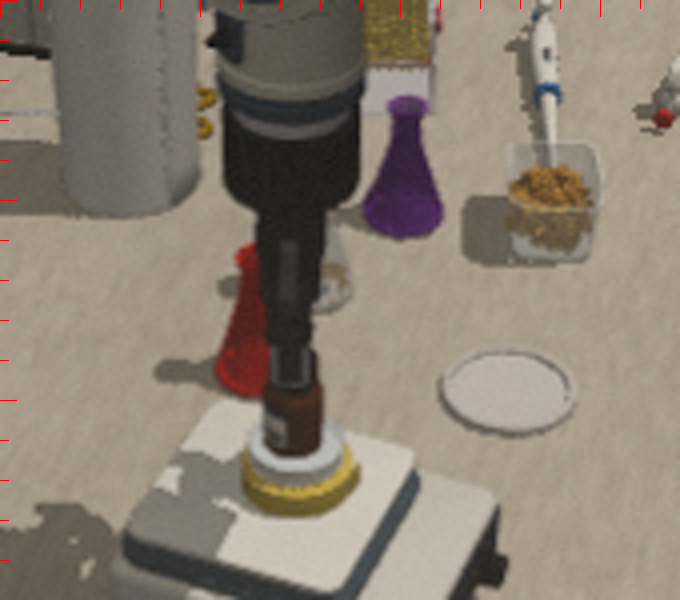

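View pics/i_wrist.png

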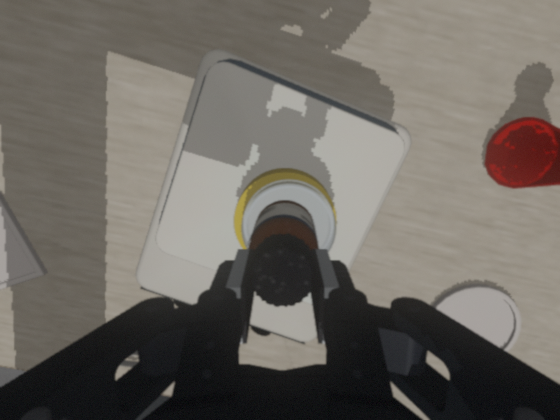

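```bash
python3 - <<'E'
from ov2 import *
c=pickle.load(open("i_side.pkl","rb"))
x,y=.5533,-.0218
cv=[circ(x,y,z,.018) for z in (.117,.135,.154,.167,.183)]
crop(c,240,150,80,80,8,"i3",cv)
w=pickle.load(open("i_wrist.pkl","rb"))
crop(w,200,150,160,150,5,"i4",cv)
print(state()["moment"])
E
```

```text
[ 0.08093595  0.12006253 -0.05817801]
```

View pics/i3.png

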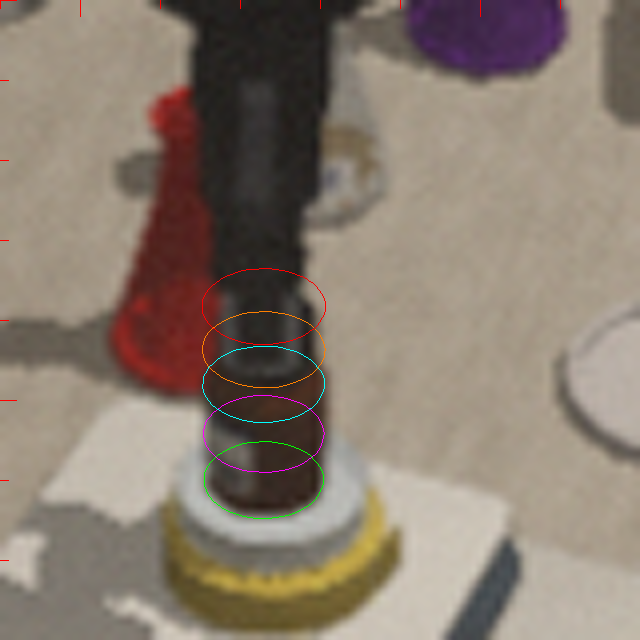

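View pics/i4.png

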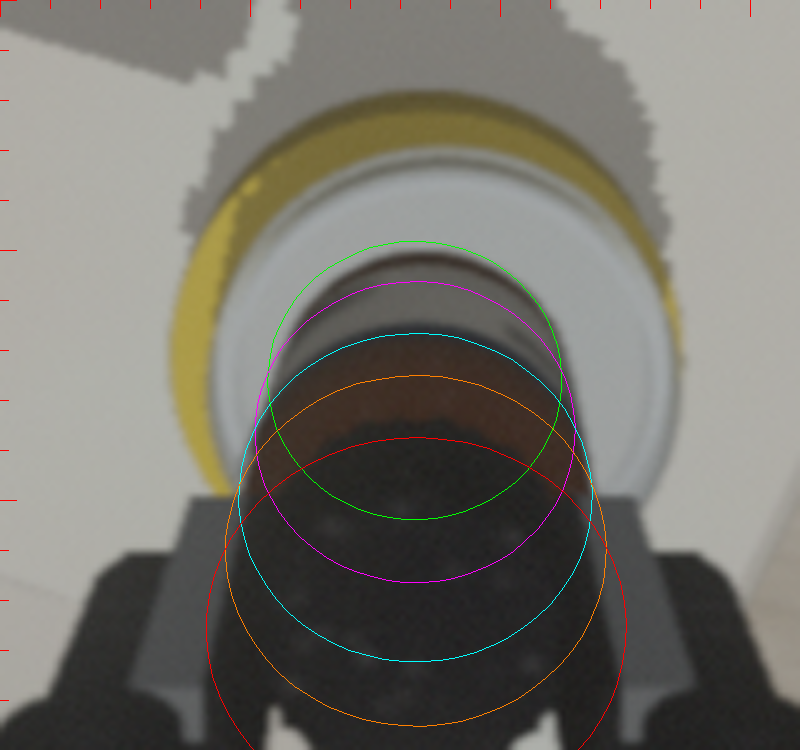

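```bash
python3 - <<'E'
from ov2 import *
c=load("side")
R=Ro.from_euler('xyz',[np.pi,0,-1.3396]).as_matrix(); p=np.array([.5776,-.0078,.3804])
for z in (0,-13,-30,-50):
    print(z,proj(c,[p+R@np.array([sx*.0425,0,z/1000]) for sx in(-1,1)]).round(1).tolist())
crop(c,215,0,90,120,6,"d3",[[p+R@np.array([sx*.0425,y,z/1000]) for sx,y in((-1,-.011),(-1,.011),(1,.011),(1,-.011),(-1,-.011))] for z in (0,-13,-30,-50)])
w=load("wrist")
crop(w,100,230,360,190,2,"d4",[[p+R@np.array([sx*.0425,y,z/1000]) for sx,y in((-1,-.011),(-1,.011),(1,.011),(1,-.011),(-1,-.011))] for z in (0,-13,-30,-50)])
E
```

```text
0 [[258.4, 125.3], [260.5, 104.8]]
-13 [[258.3, 119.7], [260.4, 99.4]]
-30 [[258.1, 112.2], [260.3, 92.2]]
-50 [[258.0, 103.2], [260.2, 83.5]]
```

View pics/d3.png

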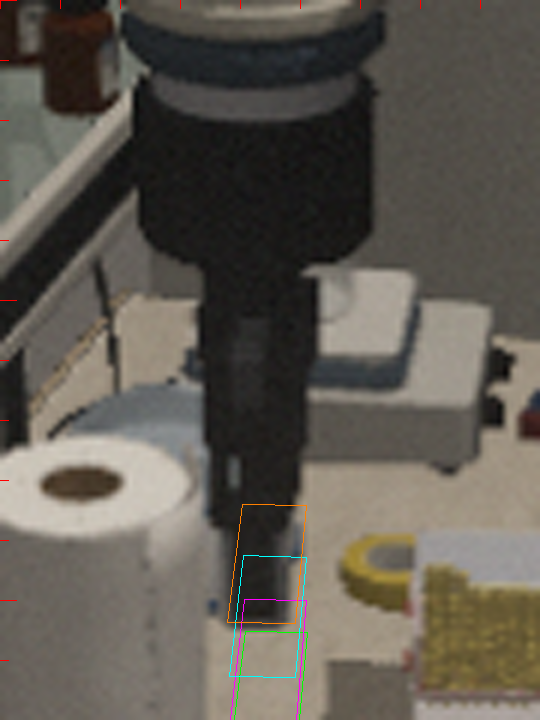

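View pics/d4.png

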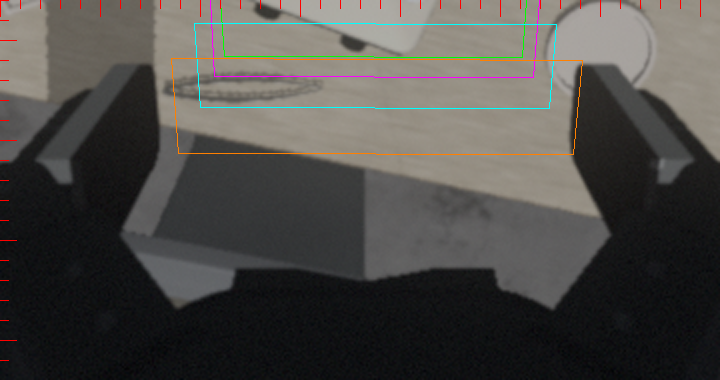

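The fingers close at opening 0.30, on the 29 mm cap instead of the 36 mm body. In the side crop the pad tip sits at (263,196), about z = 0.17. So the real tips are about 36 mm higher than the reported TCP, and I'll allow for that. Next I open, go down 34 mm and grip the body.

>>> {"method": "move_arm", "body": {
  "steps": [
    {"hand": 0.2,"tx": 0,"ty": 0,"tz": 0,"rx": 0,"ry": 0,"rz": 0},
    {"hand": -0.6,"tx": 0,"ty": 0,"tz": 0,"rx": 0,"ry": 0,"rz": 0},
    {"hand": -0.6,"tx": 0,"ty": 0,"tz": 0,"rx": 0,"ry": 0,"rz": 0},
    {"hand": -0.6,"tx": 0,"ty": 0,"tz": 0,"rx": 0,"ry": 0,"rz": 0},
    {"hand": -0.6,"tx": 0,"ty": 0,"tz": 15,"rx": 0,"ry": 0,"rz": 0},
    {"hand": -0.6,"tx": 0,"ty": 0,"tz": 34,"rx": 0,"ry": 0,"rz": 0},
    {"hand": -0.6,"tx": 0,"ty": 0,"tz": 34,"rx": 0,"ry": 0,"rz": 0},
    {"hand": -0.6,"tx": 0,"ty": 0,"tz": 34,"rx": 0,"ry": 0,"rz": 0}
  ]
}}

```text
time_s: 5.55
tcp_pos: [0.5519, -0.0217, 0.0997]
tool_rot: [3.139, 0.001, -1.339]
force: [0.9, -0.5, 0.8]
opening: 0.794
```

```bash
python3 snap.py j side wrist; python3 - <<'E'
from ov2 import *
c=pickle.load(open("j_side.pkl","rb"))
crop(c,200,100,170,150,4,"j2",[])
E
```

```text
5.65 [ 0.5533 -0.0218  0.101 ] [-3.1411e+00 -1.0000e-04 -1.3390e+00] [-0.4 -0.2  0.6] 0.7998087796340643
```

View pics/j2.png

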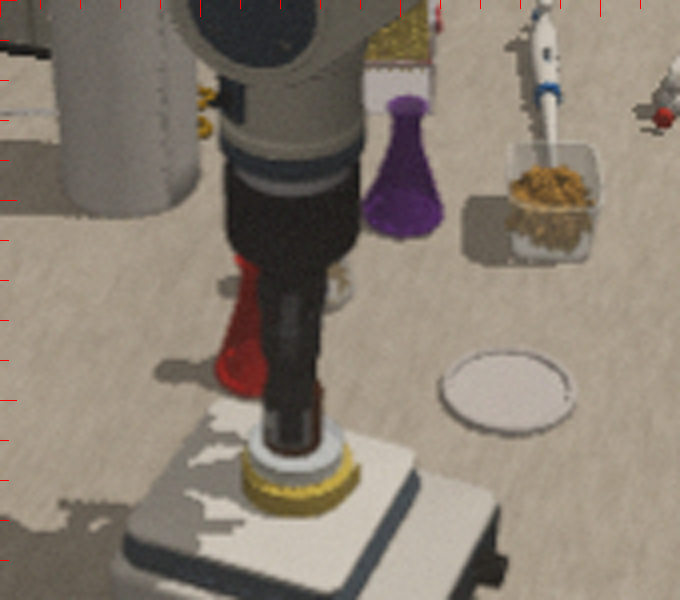

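View pics/j_wrist.png

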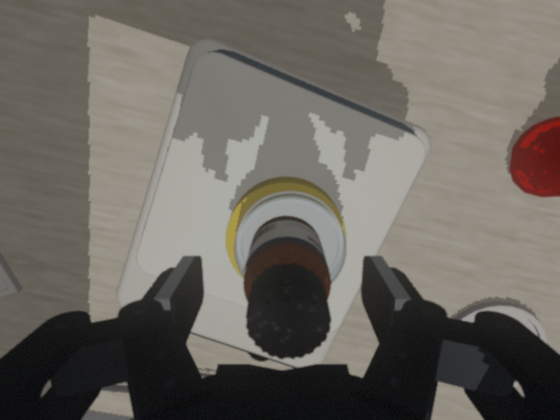

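>>> {"method": "move_arm", "body": {
  "steps": [
    {"hand": -0.6,"tx": 3,"ty": 0,"tz": 0,"rx": 0,"ry": 0,"rz": 0},
    {"hand": -0.2,"tx": 3,"ty": 0,"tz": 0,"rx": 0,"ry": 0,"rz": 0},
    {"hand": 0,"tx": 3,"ty": 0,"tz": 0,"rx": 0,"ry": 0,"rz": 0},
    {"hand": 0.1,"tx": 3,"ty": 0,"tz": 0,"rx": 0,"ry": 0,"rz": 0},
    {"hand": 0.2,"tx": 3,"ty": 0,"tz": 0,"rx": 0,"ry": 0,"rz": 0},
    {"hand": 1,"tx": 3,"ty": 0,"tz": 0,"rx": 0,"ry": 0,"rz": 0},
    {"hand": 1,"tx": 3,"ty": 0,"tz": 0,"rx": 0,"ry": 0,"rz": 0},
    {"hand": 1,"tx": 3,"ty": 0,"tz": 0,"rx": 0,"ry": 0,"rz": 0}
  ]
}}

```text
time_s: 6.32
tcp_pos: [0.5539, -0.0246, 0.1012]
tool_rot: [-3.141, -0.0, -1.339]
force: [-1.8, 0.6, 6.6]
opening: 0.391
```

>>> {"method": "move_arm", "body": {
  "steps": [
    {"hand": 1,"tx": 0,"ty": 0,"tz": 0,"rx": 0,"ry": 0,"rz": 0},
    {"hand": 1,"tx": 0,"ty": 0,"tz": -10,"rx": 0,"ry": 0,"rz": 0},
    {"hand": 1,"tx": 0,"ty": 0,"tz": -30,"rx": 0,"ry": 0,"rz": 0},
    {"hand": 1,"tx": 0,"ty": 0,"tz": -50,"rx": 0,"ry": 0,"rz": 0},
    {"hand": 1,"tx": 0,"ty": 0,"tz": -50,"rx": 0,"ry": 0,"rz": 0},
    {"hand": 1,"tx": 0,"ty": 0,"tz": -50,"rx": 0,"ry": 0,"rz": 0}
  ]
}}

```text
time_s: 6.82
tcp_pos: [0.5544, -0.0248, 0.1517]
tool_rot: [-3.139, -0.001, -1.339]
force: [0.8, -0.9, -1.6]
opening: 0.385
```

```bash
python3 snap.py k side wrist; python3 - <<'E'
from ov2 import *
c=pickle.load(open("k_side.pkl","rb"))
crop(c,200,100,170,150,4,"k2",[])
E
```

```text
6.9167 [ 0.553  -0.0247  0.1499] [ 3.1408e+00  2.0000e-04 -1.3389e+00] [-0.4 -0.1 -0.8] 0.3868865632410566
```

View pics/k2.png

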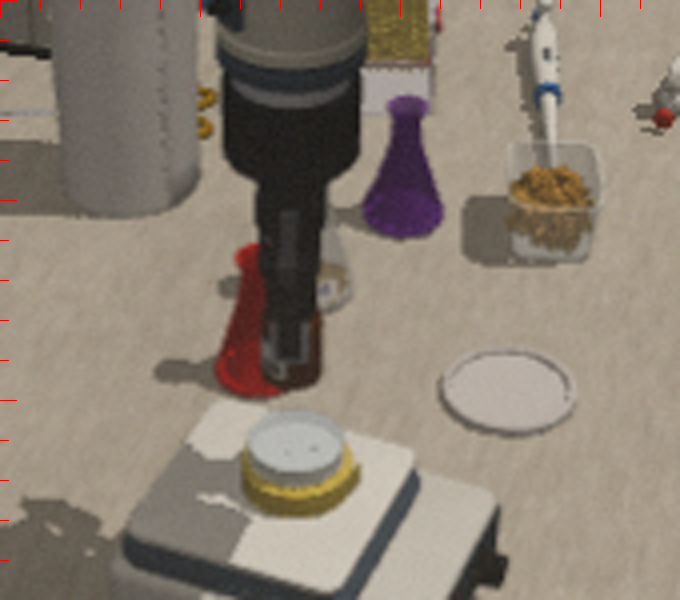

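View pics/k_wrist.png

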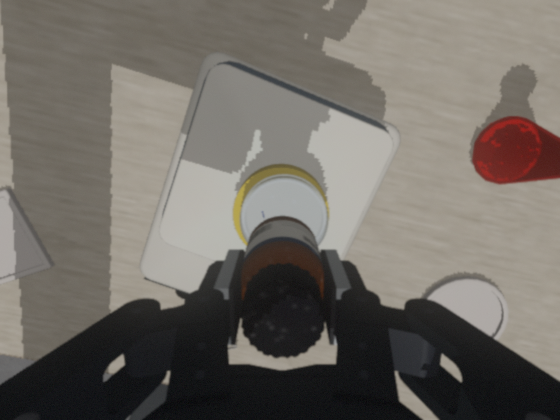

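```bash
python3 - <<'E'
from h import *
print(delta([.604,.309,.15]),delta([.604,.309,.03]))
E
```

```text
(array([-3.130e+02, -1.263e+02, -1.000e-01]), None) (array([-313. , -126.4,  119.9]), None)
```

>>> {"method": "move_arm", "body": {
  "steps": [
    {"hand": 1,"tx": -28,"ty": -11,"tz": 0,"rx": 0,"ry": 0,"rz": 0},
    {"hand": 1,"tx": -65,"ty": -26,"tz": 0,"rx": 0,"ry": 0,"rz": 0},
    {"hand": 1,"tx": -102,"ty": -41,"tz": 0,"rx": 0,"ry": 0,"rz": 0},
    {"hand": 1,"tx": -139,"ty": -56,"tz": 0,"rx": 0,"ry": 0,"rz": 0},
    {"hand": 1,"tx": -176,"ty": -71,"tz": 0,"rx": 0,"ry": 0,"rz": 0},
    {"hand": 1,"tx": -213,"ty": -86,"tz": 0,"rx": 0,"ry": 0,"rz": 0},
    {"hand": 1,"tx": -250,"ty": -101,"tz": 0,"rx": 0,"ry": 0,"rz": 0},
    {"hand": 1,"tx": -280,"ty": -113,"tz": 0,"rx": 0,"ry": 0,"rz": 0}
  ]
}}

```text
time_s: 7.58
tcp_pos: [0.5984, 0.2764, 0.1489]
tool_rot: [3.14, -0.0, -1.338]
force: [1.6, 0.3, 0.5]
opening: 0.382
```

>>> {"method": "move_arm", "body": {
  "steps": [
    {"hand": 1,"tx": -20,"ty": -8,"tz": 0,"rx": 0,"ry": 0,"rz": 0},
    {"hand": 1,"tx": -33,"ty": -13,"tz": 0,"rx": 0,"ry": 0,"rz": 0},
    {"hand": 1,"tx": -33,"ty": -13,"tz": 25,"rx": 0,"ry": 0,"rz": 0},
    {"hand": 1,"tx": -33,"ty": -13,"tz": 55,"rx": 0,"ry": 0,"rz": 0},
    {"hand": 1,"tx": -33,"ty": -13,"tz": 85,"rx": 0,"ry": 0,"rz": 0},
    {"hand": 1,"tx": -33,"ty": -13,"tz": 110,"rx": 0,"ry": 0,"rz": 0},
    {"hand": 1,"tx": -33,"ty": -13,"tz": 110,"rx": 0,"ry": 0,"rz": 0},
    {"hand": 1,"tx": -33,"ty": -13,"tz": 110,"rx": 0,"ry": 0,"rz": 0}
  ]
}}

```text
time_s: 8.25
tcp_pos: [0.6027, 0.3075, 0.0384]
tool_rot: [3.137, -0.001, -1.34]
force: [-0.0, 0.7, -0.4]
opening: 0.39
```

```bash
python3 snap.py l side wrist top; python3 - <<'E'
from ov2 import *
c=pickle.load(open("l_side.pkl","rb"))
crop(c,170,260,90,110,6,"l2",[])
w=pickle.load(open("l_wrist.pkl","rb"))
crop(w,190,150,170,160,4,"l3",[])
t=pickle.load(open("l_top.pkl","rb"))
crop(t,120,120,140,110,5,"l4",[])
E
```

```text
8.4 [0.6057 0.3092 0.0423] [-3.1388e+00  6.0000e-04 -1.3394e+00] [-0.5 -0.6 -0.5] 0.3861664416049201
```

View pics/l2.png

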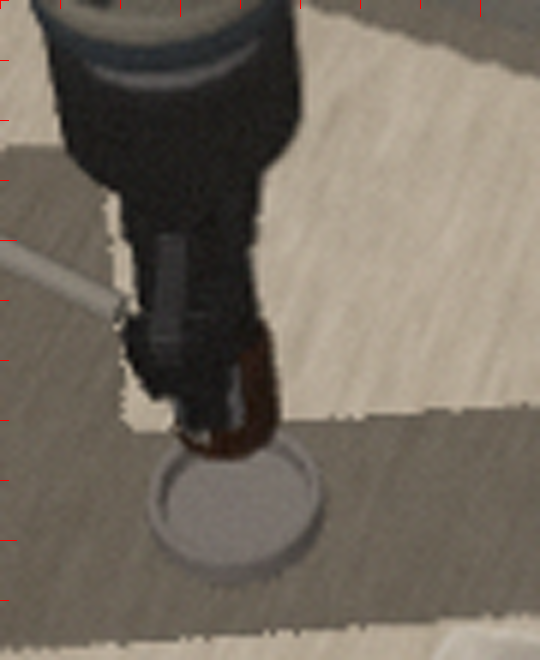

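View pics/l3.png

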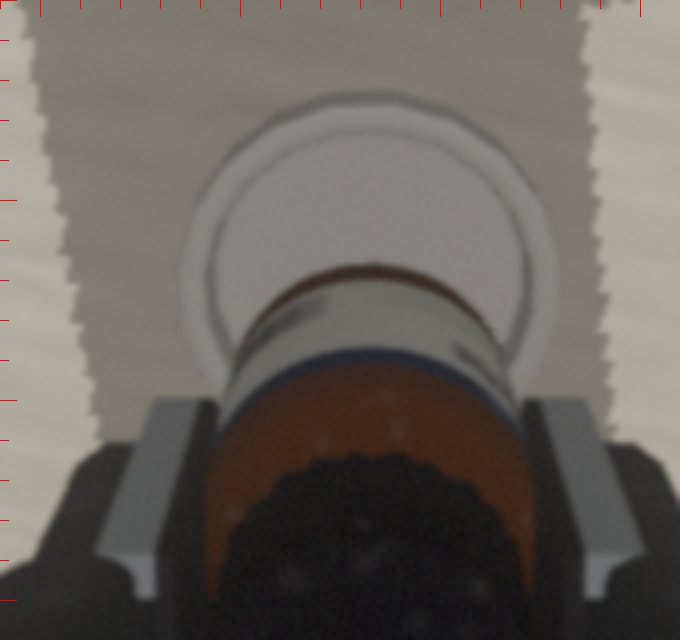

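```bash
python3 - <<'E'
from ov2 import *
p=np.array([.6052,.3092,.0405])
print(tool()[1])
w=pickle.load(open("l_wrist.pkl","rb")); s=pickle.load(open("l_side.pkl","rb"))
b=p[2]+.0165
cv=[circ(p[0],p[1],b,.018),circ(.604,.309,.014,.031),circ(.604,.309,.004,.026)]
crop(w,190,150,170,160,4,"l5",cv); crop(s,170,260,90,110,6,"l6",cv)
E
```

```text
[0.60566426 0.30919939 0.04230989]
```

View pics/l5.png

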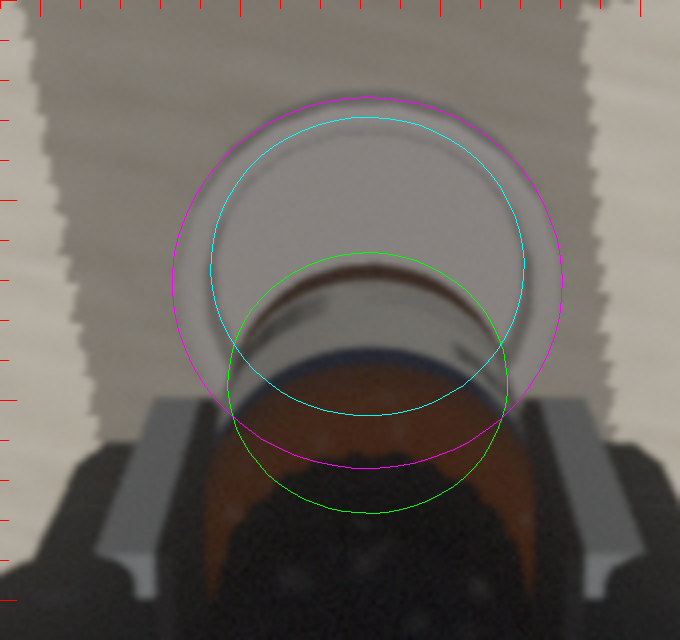

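View pics/l6.png

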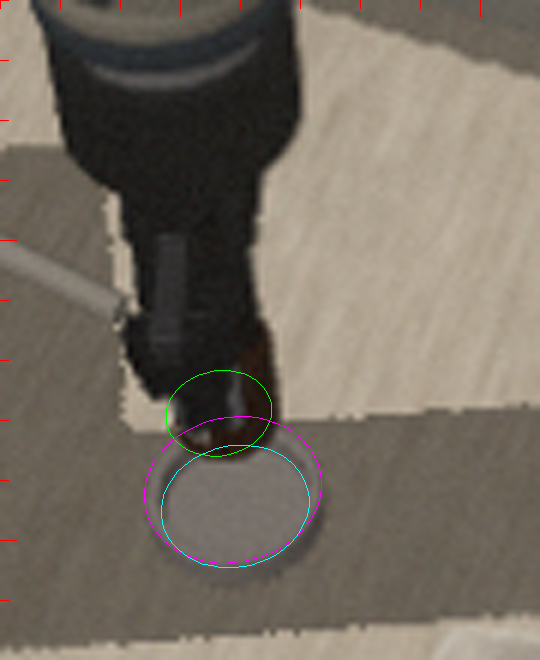

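>>> {"method": "move_arm", "body": {
  "steps": [
    {"hand": 1,"tx": 0,"ty": 0,"tz": 20,"rx": 0,"ry": 0,"rz": 0},
    {"hand": 1,"tx": 0,"ty": 0,"tz": 35,"rx": 0,"ry": 0,"rz": 0},
    {"hand": 1,"tx": 0,"ty": 0,"tz": 45,"rx": 0,"ry": 0,"rz": 0},
    {"hand": 1,"tx": 0,"ty": 0,"tz": 45,"rx": 0,"ry": 0,"rz": 0},
    {"hand": 1,"tx": 0,"ty": 0,"tz": 45,"rx": 0,"ry": 0,"rz": 0}
  ]
}}

```text
time_s: 8.82
tcp_pos: [0.6039, 0.3087, -0.0049]
tool_rot: [3.14, -0.0, -1.339]
force: [-0.6, 0.7, -0.3]
opening: 0.389
```

```bash
python3 snap.py m wrist side;python3 snap.py m wrist; python3 - <<'E'
from ov2 import *
w=pickle.load(open("m_wrist.pkl","rb")); s=pickle.load(open("m_side.pkl","rb"))
crop(w,190,150,170,160,4,"m5"); crop(s,170,280,90,90,6,"m6")
E
```

```text
8.9167 [ 0.6048  0.3091 -0.0039] [-3.1407e+00  2.0000e-04 -1.3389e+00] [ 0.2 -0.1 -0.4] 0.38674819100414853
8.9667 [ 0.6049  0.3092 -0.0037] [-3.1403e+00  3.0000e-04 -1.3389e+00] [ 0.1  0.1 -1.2] 0.38672126188466666
```

View pics/m5.png

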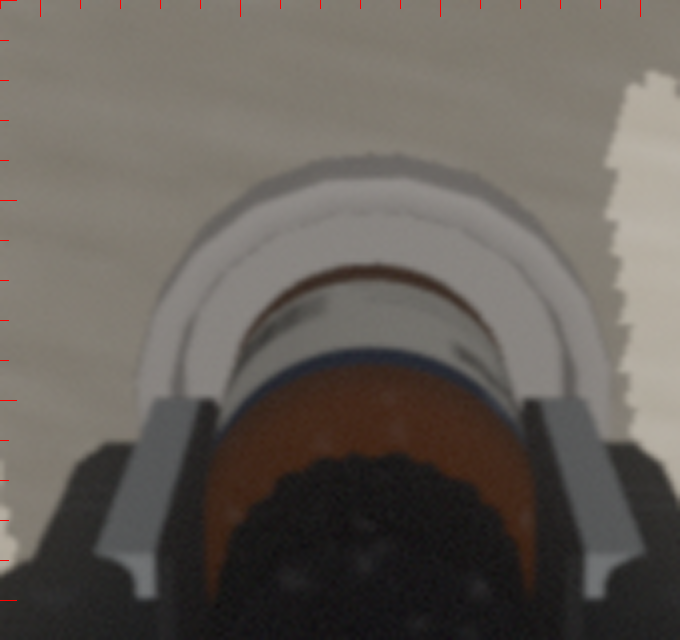

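View pics/m6.png

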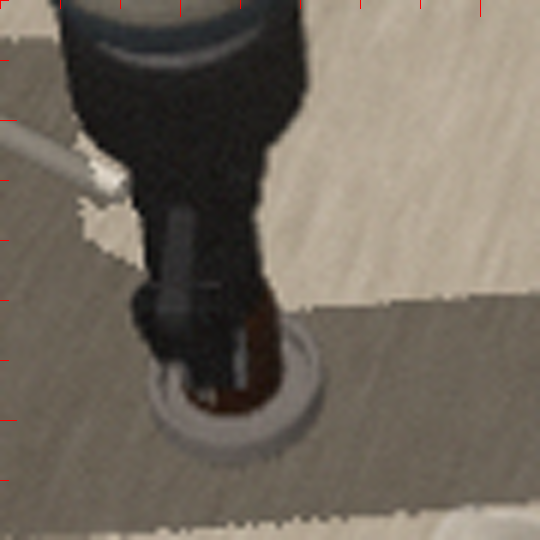

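>>> {"method": "move_arm", "body": {
  "steps": [
    {"hand": 1,"tx": 0,"ty": 0,"tz": 4,"rx": 0,"ry": 0,"rz": 0},
    {"hand": 1,"tx": 0,"ty": 0,"tz": 7,"rx": 0,"ry": 0,"rz": 0},
    {"hand": 1,"tx": 0,"ty": 0,"tz": 7,"rx": 0,"ry": 0,"rz": 0},
    {"hand": 1,"tx": 0,"ty": 0,"tz": 7,"rx": 0,"ry": 0,"rz": 0}
  ]
}}

```text
time_s: 9.3
tcp_pos: [0.6046, 0.3091, -0.0114]
tool_rot: [-3.141, 0.0, -1.339]
force: [0.5, 0.6, 1.1]
opening: 0.385
```

>>> {"method": "move_arm", "body": {
  "steps": [
    {"hand": 1,"tx": 0,"ty": 0,"tz": 1.5,"rx": 0,"ry": 0,"rz": 0},
    {"hand": 1,"tx": 0,"ty": 0,"tz": 1.5,"rx": 0,"ry": 0,"rz": 0},
    {"hand": 1,"tx": 0,"ty": 0,"tz": 1.5,"rx": 0,"ry": 0,"rz": 0}
  ]
}}

```text
time_s: 9.55
tcp_pos: [0.6048, 0.3092, -0.0115]
tool_rot: [-3.141, 0.0, -1.339]
force: [-2.8, -0.5, 12.0]
opening: 0.385
```

>>> {"method": "move_arm", "body": {
  "steps": [
    {"hand": 1,"tx": 0,"ty": 0,"tz": -1,"rx": 0,"ry": 0,"rz": 0},
    {"hand": 0.1,"tx": 0,"ty": 0,"tz": -1,"rx": 0,"ry": 0,"rz": 0},
    {"hand": -0.2,"tx": 0,"ty": 0,"tz": -1,"rx": 0,"ry": 0,"rz": 0},
    {"hand": -0.5,"tx": 0,"ty": 0,"tz": -1,"rx": 0,"ry": 0,"rz": 0},
    {"hand": -0.5,"tx": 0,"ty": 0,"tz": -1,"rx": 0,"ry": 0,"rz": 0},
    {"hand": -0.5,"tx": 0,"ty": 0,"tz": -15,"rx": 0,"ry": 0,"rz": 0},
    {"hand": -0.5,"tx": 0,"ty": 0,"tz": -45,"rx": 0,"ry": 0,"rz": 0},
    {"hand": -0.5,"tx": 0,"ty": 0,"tz": -80,"rx": 0,"ry": 0,"rz": 0}
  ]
}}

```text
time_s: 10.22
tcp_pos: [0.6026, 0.308, 0.0662]
tool_rot: [3.137, -0.001, -1.339]
force: [1.1, 0.4, 1.1]
opening: 0.75
```

>>> {"method": "move_arm", "body": {
  "steps": [
    {"hand": -1,"tx": 0,"ty": 0,"tz": -40,"rx": 0,"ry": 0,"rz": 0},
    {"hand": -1,"tx": 0,"ty": 0,"tz": -80,"rx": 0,"ry": 0,"rz": 0},
    {"hand": -1,"tx": 0,"ty": 0,"tz": -100,"rx": 0,"ry": 0,"rz": 0},
    {"hand": -1,"tx": 0,"ty": 0,"tz": -100,"rx": 0,"ry": 0,"rz": 0},
    {"hand": -1,"tx": 0,"ty": 0,"tz": -100,"rx": 0,"ry": 0,"rz": 0}
  ]
}}

```text
time_s: 10.63
tcp_pos: [0.6052, 0.3093, 0.1696]
tool_rot: [-3.138, 0.001, -1.339]
force: [0.9, -1.0, -0.4]
opening: 1.0
```

```bash
python3 snap.py n side wrist; python3 - <<'E'
from ov2 import *
s=pickle.load(open("n_side.pkl","rb"))
crop(s,160,130,180,250,3,"n6",[circ(.5524,-.0256,.117,.0295),circ(.5499,-.0242,.101,.034),circ(.604,.309,.004,.018)])
print(delta([.552,-.0256,.20]))
E
```

```text
10.7333 [0.6034 0.3084 0.1662] [ 3.1399e+00 -4.0000e-04 -1.3390e+00] [-0.9  0.3 -0. ] 0.9985260495788236
(array([313.3, 126.8, -33.5]), None)
```

View pics/n6.png

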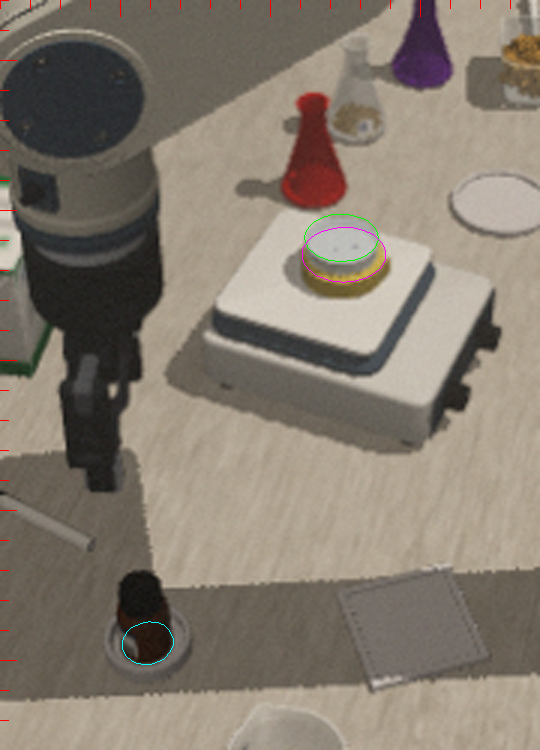

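View pics/n_wrist.png

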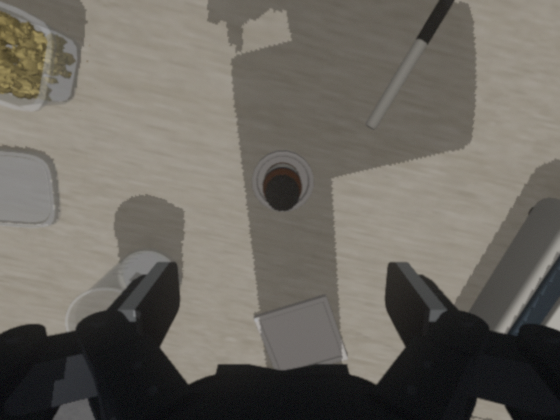

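>>> {"method": "move_arm", "body": {
  "steps": [
    {"hand": -1,"tx": 313,"ty": 127,"tz": 0,"rx": 0,"ry": 0,"rz": 0},
    {"hand": -1,"tx": 313,"ty": 127,"tz": 0,"rx": 0,"ry": 0,"rz": 0},
    {"hand": -1,"tx": 313,"ty": 127,"tz": 0,"rx": 0,"ry": 0,"rz": 0},
    {"hand": -1,"tx": 313,"ty": 127,"tz": 0,"rx": 0,"ry": 0,"rz": 0},
    {"hand": -1,"tx": 313,"ty": 127,"tz": 0,"rx": 0,"ry": 0,"rz": 0},
    {"hand": -1,"tx": 313,"ty": 127,"tz": 0,"rx": 0,"ry": 0,"rz": 0},
    {"hand": -1,"tx": 313,"ty": 127,"tz": 0,"rx": 0,"ry": 0,"rz": 0},
    {"hand": -1,"tx": 313,"ty": 127,"tz": 0,"rx": 0,"ry": 0,"rz": 0}
  ]
}}

```text
time_s: 11.4
tcp_pos: [0.5512, -0.0222, 0.1652]
tool_rot: [3.138, 0.001, -1.339]
force: [0.8, -0.2, -0.2]
opening: 1.001
```

>>> {"method": "move_arm", "body": {
  "steps": [
    {"hand": -1,"tx": 0,"ty": 0,"tz": 0,"rx": 0,"ry": 0,"rz": 0},
    {"hand": -1,"tx": 0,"ty": 0,"tz": 0,"rx": 0,"ry": 0,"rz": 0},
    {"hand": -1,"tx": 0,"ty": 0,"tz": 0,"rx": 0,"ry": 0,"rz": 0}
  ]
}}

```text
time_s: 11.65
tcp_pos: [0.5525, -0.0205, 0.1657]
tool_rot: [3.139, 0.001, -1.34]
force: [-0.2, 0.6, -0.0]
opening: 0.997
```

```bash
python3 - <<'E'
from h import *
print(tool()[1],delta([.552,-.0256,.12]))
E
```

```text
[ 0.55250965 -0.02051631  0.16573071] (array([ 4.9,  1.6, 45.7]), None)
```

>>> {"method": "move_arm", "body": {
  "steps": [
    {"hand": -1,"tx": 5,"ty": 1.5,"tz": 20,"rx": 0,"ry": 0,"rz": 0},
    {"hand": -1,"tx": 5,"ty": 1.5,"tz": 46,"rx": 0,"ry": 0,"rz": 0},
    {"hand": -1,"tx": 5,"ty": 1.5,"tz": 46,"rx": 0,"ry": 0,"rz": 0},
    {"hand": -1,"tx": 5,"ty": 1.5,"tz": 46,"rx": 0,"ry": 0,"rz": 0}
  ]
}}

```text
time_s: 11.98
tcp_pos: [0.5517, -0.0242, 0.1195]
tool_rot: [3.138, 0.001, -1.337]
force: [-0.1, -0.3, -0.4]
opening: 0.999
```

```bash
python3 snap.py o wrist side; python3 - <<'E'
from ov2 import *
w=pickle.load(open("o_wrist.pkl","rb"));p=tool()[1]; print(p)
R=tool()[0]
pads=[p+R@np.array([sx*.0425,y,-.050]) for sx,y in((-1,-.011),(-1,.011),(1,.011),(1,-.011),(-1,-.011))]
cv=[circ(.5524,-.0256,.117,.0295),circ(.5499,-.0242,.101,.034),pads,circ(p[0],p[1],.117,.0295)]
crop(w,100,100,360,260,2,"o5",cv)
s=pickle.load(open("o_side.pkl","rb"));crop(s,200,130,150,140,4,"o6",cv[:3])
E
```

```text
12.0833 [ 0.5536 -0.0247  0.1215] [-3.1412 -0.     -1.3374] [ 0.2  0.1 -0.2] 0.9973432731286483
[ 0.5535572  -0.02471883  0.12152303]
```

View pics/o5.png

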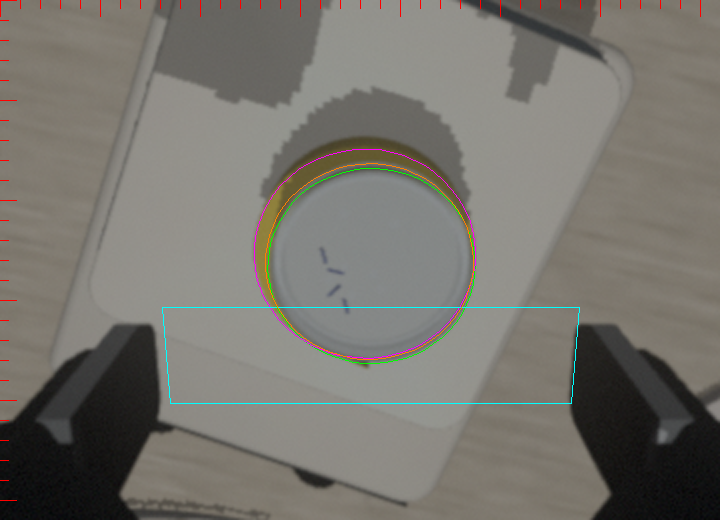

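View pics/o6.png

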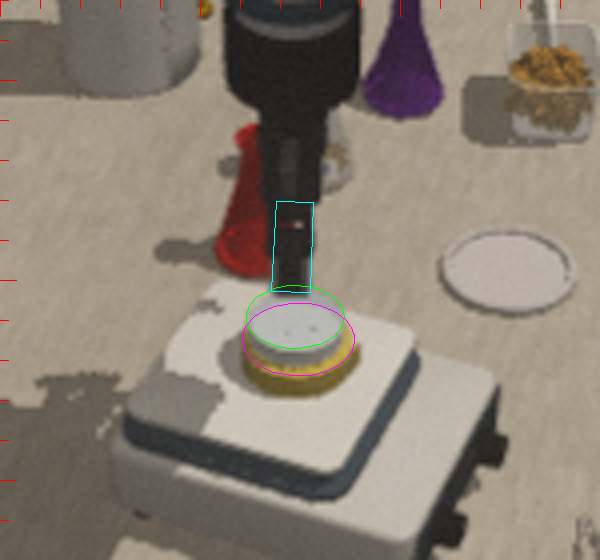

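>>> {"method": "move_arm", "body": {
  "steps": [
    {"hand": -1,"tx": 2,"ty": 0,"tz": 20,"rx": 0,"ry": 0,"rz": 0},
    {"hand": -1,"tx": 2,"ty": 0,"tz": 40,"rx": 0,"ry": 0,"rz": 0},
    {"hand": -1,"tx": 2,"ty": 0,"tz": 56,"rx": 0,"ry": 0,"rz": 0},
    {"hand": -1,"tx": 2,"ty": 0,"tz": 56,"rx": 0,"ry": 0,"rz": 0},
    {"hand": -1,"tx": 2,"ty": 0,"tz": 56,"rx": 0,"ry": 0,"rz": 0},
    {"hand": -1,"tx": 2,"ty": 0,"tz": 56,"rx": 0,"ry": 0,"rz": 0}
  ]
}}

```text
time_s: 12.58
tcp_pos: [0.5547, -0.0275, 0.0664]
tool_rot: [-3.139, -0.001, -1.339]
force: [0.3, 0.2, 0.3]
opening: 1.003
```

```bash
python3 snap.py p side wrist; python3 - <<'E'
from ov2 import *
s=pickle.load(open("p_side.pkl","rb"));crop(s,230,170,80,70,8,"p6")
w=pickle.load(open("p_wrist.pkl","rb"));crop(w,120,150,330,200,2,"p5")
print(tool()[1])
E
```

```text
12.6833 [ 0.5547 -0.0276  0.0665] [-3.1391e+00 -8.0000e-04 -1.3388e+00] [-0.1  0.8  0.2] 0.998789364377917
[ 0.55465637 -0.02763433  0.06649516]
```

View pics/p6.png

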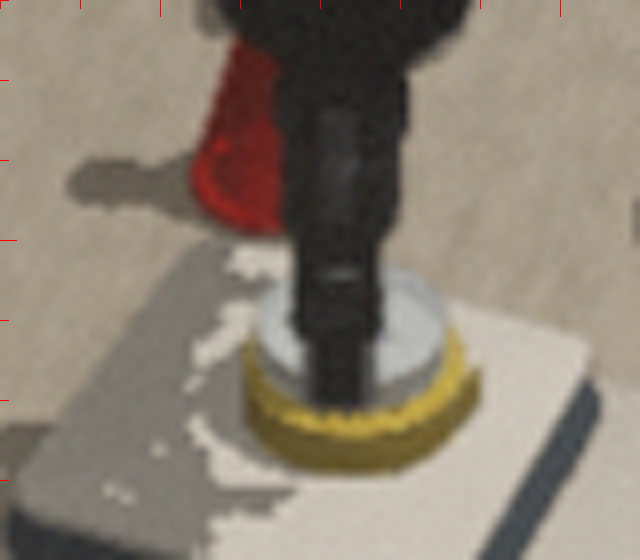

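View pics/p5.png

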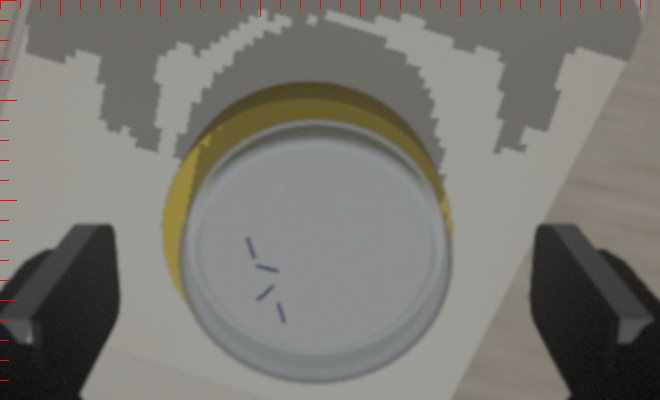

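>>> {"method": "move_arm", "body": {
  "steps": [
    {"hand": -0.8,"tx": 0,"ty": 0,"tz": 1.5,"rx": 0,"ry": 0,"rz": 0},
    {"hand": -0.6,"tx": 0,"ty": 0,"tz": 1.5,"rx": 0,"ry": 0,"rz": 0},
    {"hand": -0.5,"tx": 0,"ty": 0,"tz": 1.5,"rx": 0,"ry": 0,"rz": 0},
    {"hand": -0.4,"tx": 0,"ty": 0,"tz": 1.5,"rx": 0,"ry": 0,"rz": 0},
    {"hand": -0.3,"tx": 0,"ty": 0,"tz": 1.5,"rx": 0,"ry": 0,"rz": 0},
    {"hand": 1,"tx": 0,"ty": 0,"tz": 1.5,"rx": 0,"ry": 0,"rz": 0},
    {"hand": 1,"tx": 0,"ty": 0,"tz": 1.5,"rx": 0,"ry": 0,"rz": 0},
    {"hand": 1,"tx": 0,"ty": 0,"tz": 1.5,"rx": 0,"ry": 0,"rz": 0}
  ]
}}

```text
time_s: 13.35
tcp_pos: [0.5535, -0.0277, 0.0644]
tool_rot: [-3.141, -0.0, -1.339]
force: [-3.9, 1.7, 10.5]
opening: 0.621
```

```bash
python3 snap.py q side wrist; python3 - <<'E'
from ov2 import *
s=pickle.load(open("q_side.pkl","rb"));crop(s,230,170,80,70,8,"q6")
w=pickle.load(open("q_wrist.pkl","rb"));crop(w,120,150,330,200,2,"q5")
E
```

```text
13.45 [ 0.5536 -0.0277  0.0644] [-3.1412e+00 -1.0000e-04 -1.3390e+00] [-3.6  0.5 10.2] 0.6172532472894514
```

View pics/q6.png

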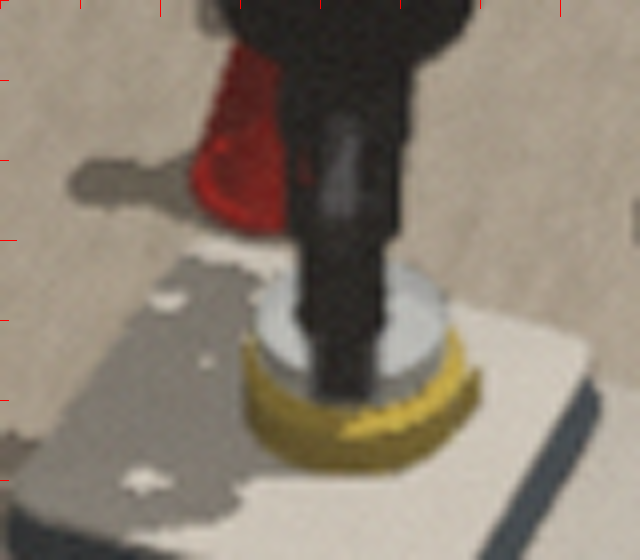

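View pics/q5.png

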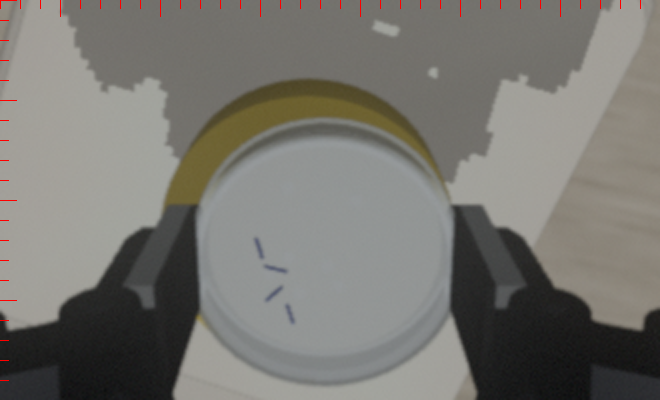

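>>> {"method": "move_arm", "body": {
  "steps": [
    {"hand": 1,"tx": 0,"ty": 0,"tz": -4,"rx": 0,"ry": 0,"rz": 0},
    {"hand": 1,"tx": 0,"ty": 0,"tz": -10,"rx": 0,"ry": 0,"rz": 0},
    {"hand": 1,"tx": 0,"ty": 0,"tz": -25,"rx": 0,"ry": 0,"rz": 0},
    {"hand": 1,"tx": 0,"ty": 0,"tz": -45,"rx": 0,"ry": 0,"rz": 0},
    {"hand": 1,"tx": 0,"ty": 0,"tz": -60,"rx": 0,"ry": 0,"rz": 0},
    {"hand": 1,"tx": 0,"ty": 0,"tz": -60,"rx": 0,"ry": 0,"rz": 0},
    {"hand": 1,"tx": 0,"ty": 0,"tz": -60,"rx": 0,"ry": 0,"rz": 0}
  ]
}}

```text
time_s: 14.03
tcp_pos: [0.554, -0.0277, 0.1242]
tool_rot: [-3.14, -0.001, -1.339]
force: [0.3, 0.5, -0.0]
opening: 0.619
```

```bash
python3 snap.py r side wrist; python3 - <<'E'
from ov2 import *
s=pickle.load(open("r_side.pkl","rb"));crop(s,230,130,80,110,6,"r6")
w=pickle.load(open("r_wrist.pkl","rb"));crop(w,120,100,330,250,2,"r5")
p=tool()[1]; print(p, delta([.4274,.2451,p[2]]))
E
```

```text
14.1333 [ 0.5528 -0.0277  0.1227] [ 3.1405e+00  3.0000e-04 -1.3390e+00] [-0.1  0.8  0. ] 0.6225730959653588
[ 0.55277846 -0.02765385  0.12273112] (array([-2.943e+02,  5.940e+01,  2.000e-01]), None)
```

View pics/r6.png

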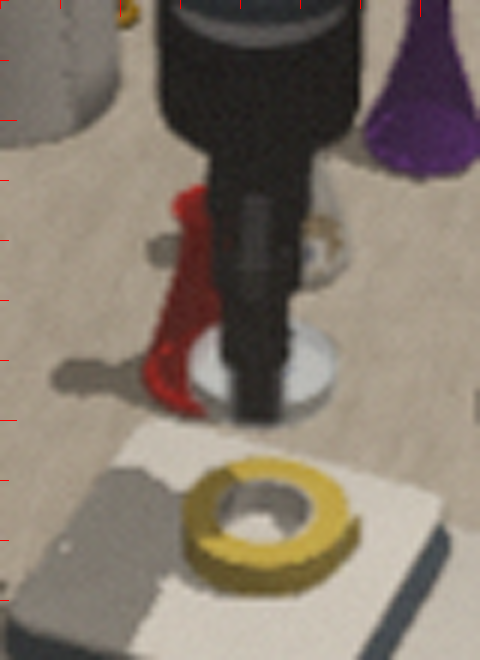

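View pics/r5.png

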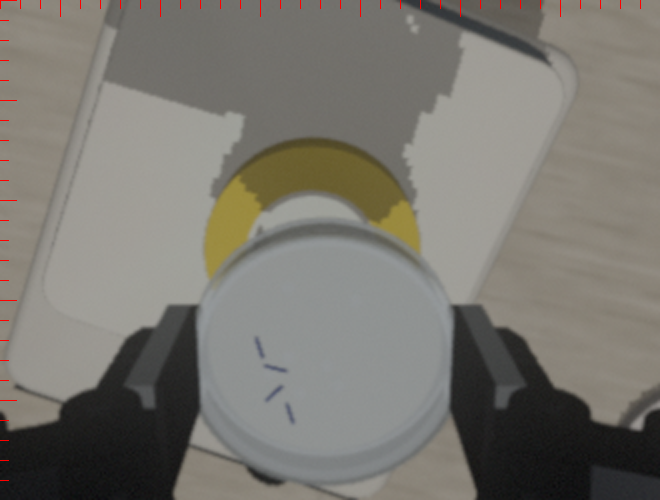

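>>> {"method": "move_arm", "body": {
  "steps": [
    {"hand": 1,"tx": -25,"ty": 5,"tz": 0,"rx": 0,"ry": 0,"rz": 2},
    {"hand": 1,"tx": -60,"ty": 12,"tz": 0,"rx": 0,"ry": 0,"rz": 5},
    {"hand": 1,"tx": -98,"ty": 20,"tz": 0,"rx": 0,"ry": 0,"rz": 9},
    {"hand": 1,"tx": -136,"ty": 27,"tz": 0,"rx": 0,"ry": 0,"rz": 13},
    {"hand": 1,"tx": -174,"ty": 35,"tz": 0,"rx": 0,"ry": 0,"rz": 17},
    {"hand": 1,"tx": -212,"ty": 43,"tz": 0,"rx": 0,"ry": 0,"rz": 21},
    {"hand": 1,"tx": -250,"ty": 50,"tz": 0,"rx": 0,"ry": 0,"rz": 25},
    {"hand": 1,"tx": -275,"ty": 55,"tz": 0,"rx": 0,"ry": 0,"rz": 25}
  ]
}}

```text
time_s: 14.8
tcp_pos: [0.4344, 0.2293, 0.1224]
tool_rot: [3.14, -0.001, -1.778]
force: [0.3, 0.4, 0.2]
opening: 0.618
```

>>> {"method": "move_arm", "body": {
  "steps": [
    {"hand": 1,"tx": 0,"ty": 0,"tz": 0,"rx": 0,"ry": 0,"rz": 0},
    {"hand": 1,"tx": 0,"ty": 0,"tz": 0,"rx": 0,"ry": 0,"rz": 0},
    {"hand": 1,"tx": 0,"ty": 0,"tz": 0,"rx": 0,"ry": 0,"rz": 0}
  ]
}}

```text
time_s: 15.05
tcp_pos: [0.4363, 0.2269, 0.1227]
tool_rot: [3.141, -0.001, -1.775]
force: [1.3, -0.8, 0.2]
opening: 0.616
```

```bash
python3 - <<'E'
from h import *
s=state(); print(tool()[1],s["tool_rot"],s["joints"],s["opening"],delta([.4274,.2451,.07]))
E
```

```text
[0.43627851 0.22687599 0.12265974] [ 3.14051332e+00 -1.11190308e-03 -1.77455675e+00] [ 4.55488487e-01  3.30721024e-01  1.97107479e+00 -2.92124683e-04
  8.41331089e-01  2.23024069e+00] 0.6162669795526405 (array([-16.1,  12.3,  52.7]), None)
```

>>> {"method": "move_arm", "body": {
  "steps": [
    {"hand": 1,"tx": -16,"ty": 12,"tz": 0,"rx": 0,"ry": 0,"rz": 0},
    {"hand": 1,"tx": -16,"ty": 12,"tz": 30,"rx": 0,"ry": 0,"rz": 0},
    {"hand": 1,"tx": -16,"ty": 12,"tz": 65,"rx": 0,"ry": 0,"rz": 0},
    {"hand": 1,"tx": -16,"ty": 12,"tz": 95,"rx": 0,"ry": 0,"rz": 0},
    {"hand": 1,"tx": -16,"ty": 12,"tz": 110,"rx": 0,"ry": 0,"rz": 0},
    {"hand": 1,"tx": -16,"ty": 12,"tz": 110,"rx": 0,"ry": 0,"rz": 0},
    {"hand": 1,"tx": -16,"ty": 12,"tz": 110,"rx": 0,"ry": 0,"rz": 0},
    {"hand": 1,"tx": -16,"ty": 12,"tz": 110,"rx": 0,"ry": 0,"rz": 0}
  ]
}}

```text
time_s: 15.72
tcp_pos: [0.4292, 0.245, 0.0141]
tool_rot: [-3.141, 0.001, -1.777]
force: [0.5, -0.0, -0.3]
opening: 0.618
```

```bash
python3 snap.py s side wrist; python3 - <<'E'
from ov2 import *
p=tool()[1]; print(p)
yaw=np.radians(-57.45)
cv=[sq(.4274,.2451,.007,.087,yaw),sq(.4274,.2451,.007,.075,yaw),circ(p[0],p[1],p[2]+.0366,.0275),circ(p[0],p[1],.004,.0275)]
s=pickle.load(open("s_side.pkl","rb"));crop(s,240,270,100,110,6,"s6",cv)
w=pickle.load(open("s_wrist.pkl","rb"));crop(w,120,80,330,250,2,"s5",cv)
E
```

```text
15.8167 [0.4295 0.2456 0.0147] [-3.1397e+00  1.6000e-03 -1.7761e+00] [ 0.2 -0.2 -0.5] 0.6182888735281938
[0.42948109 0.24557976 0.01470513]
```

View pics/s6.png

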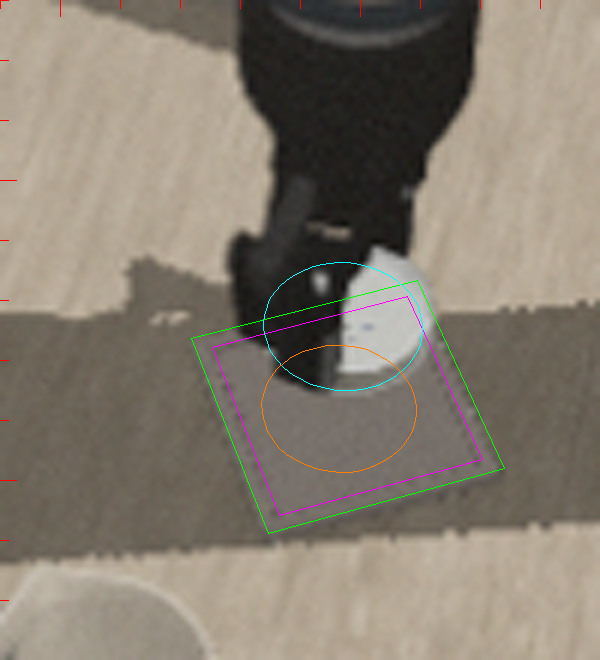

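View pics/s5.png

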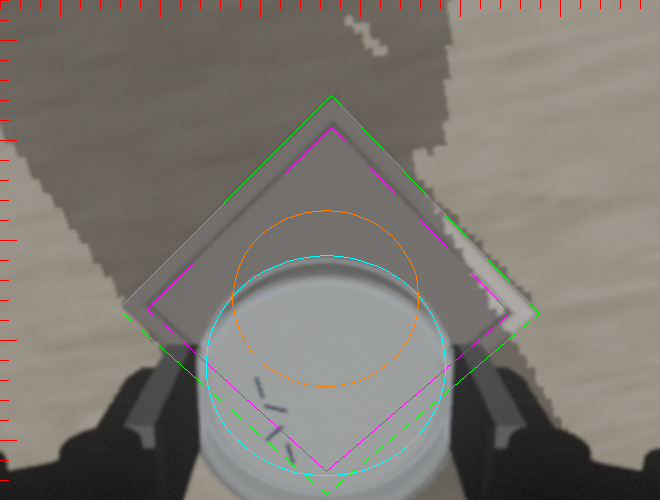

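>>> {"method": "move_arm", "body": {
  "steps": [
    {"hand": 1,"tx": 0,"ty": 1.5,"tz": 18,"rx": 0,"ry": 0,"rz": 0},
    {"hand": 1,"tx": 0,"ty": 1.5,"tz": 32,"rx": 0,"ry": 0,"rz": 0},
    {"hand": 1,"tx": 0,"ty": 1.5,"tz": 40,"rx": 0,"ry": 0,"rz": 0},
    {"hand": 1,"tx": 0,"ty": 1.5,"tz": 42,"rx": 0,"ry": 0,"rz": 0},
    {"hand": 1,"tx": 0,"ty": 1.5,"tz": 42,"rx": 0,"ry": 0,"rz": 0},
    {"hand": 1,"tx": 0,"ty": 1.5,"tz": 42,"rx": 0,"ry": 0,"rz": 0}
  ]
}}

```text
time_s: 16.32
tcp_pos: [0.4273, 0.246, -0.0279]
tool_rot: [-3.141, 0.001, -1.775]
force: [-0.7, 0.1, 1.1]
opening: 0.618
```

```bash
python3 snap.py t side wrist; python3 - <<'E'
from ov2 import *
p=tool()[1]; print(p)
yaw=np.radians(-57.45)
s=pickle.load(open("t_side.pkl","rb"));crop(s,240,270,100,110,6,"t6",[])
w=pickle.load(open("t_wrist.pkl","rb"));crop(w,120,80,330,250,2,"t5",[])
E
```

```text
16.4167 [ 0.4273  0.2461 -0.0278] [-3.1405e+00  9.0000e-04 -1.7753e+00] [-0.6  0.3 -0.6] 0.619597723211643
[ 0.42733078  0.24607112 -0.02781297]
```

View pics/t6.png

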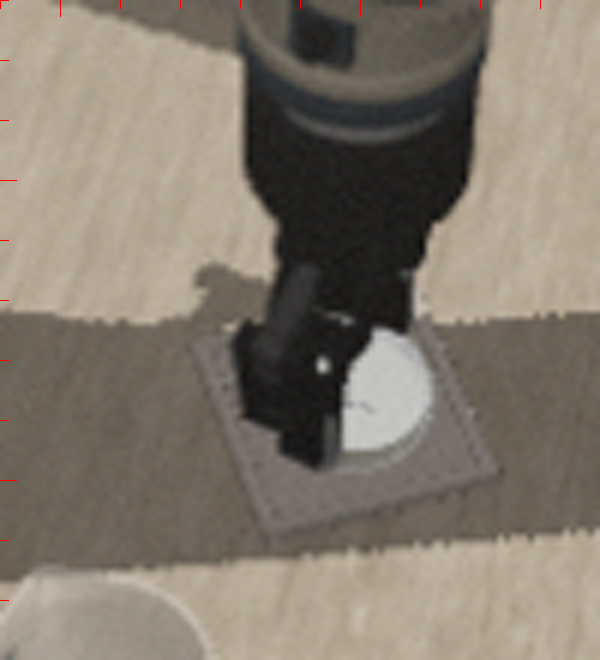

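View pics/t5.png

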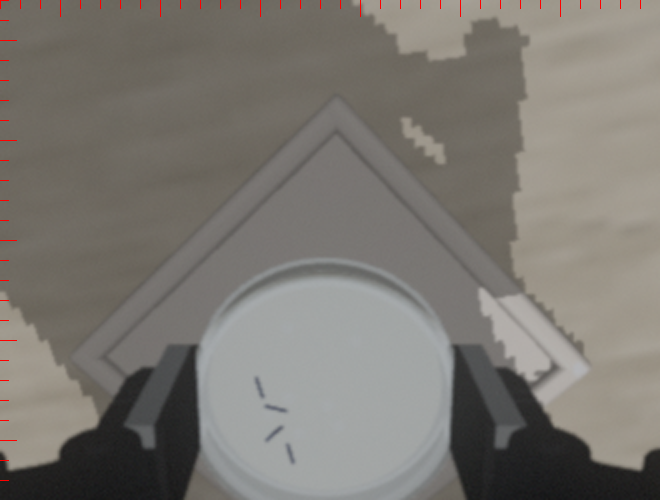

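>>> {"method": "move_arm", "body": {
  "steps": [
    {"hand": 1,"tx": 1,"ty": 0,"tz": 3,"rx": 0,"ry": 0,"rz": 0},
    {"hand": 1,"tx": 1,"ty": 0,"tz": 4,"rx": 0,"ry": 0,"rz": 0},
    {"hand": 1,"tx": 1,"ty": 0,"tz": 4,"rx": 0,"ry": 0,"rz": 0}
  ]
}}

```text
time_s: 16.67
tcp_pos: [0.4266, 0.2447, -0.0325]
tool_rot: [-3.141, 0.0, -1.775]
force: [0.2, -0.5, 0.2]
opening: 0.623
```

>>> {"method": "move_arm", "body": {
  "steps": [
    {"hand": 1,"tx": 0,"ty": 0,"tz": 1,"rx": 0,"ry": 0,"rz": 0},
    {"hand": 1,"tx": 0,"ty": 0,"tz": 1,"rx": 0,"ry": 0,"rz": 0}
  ]
}}

```text
time_s: 16.83
tcp_pos: [0.4267, 0.2448, -0.0326]
tool_rot: [-3.141, 0.0, -1.775]
force: [-2.2, -2.5, 13.9]
opening: 0.62
```

Contact at 14 N. I release and rise.

>>> {"method": "move_arm", "body": {
  "steps": [
    {"hand": 1,"tx": 0,"ty": 0,"tz": -1,"rx": 0,"ry": 0,"rz": 0},
    {"hand": -0.4,"tx": 0,"ty": 0,"tz": -1,"rx": 0,"ry": 0,"rz": 0},
    {"hand": -0.7,"tx": 0,"ty": 0,"tz": -1,"rx": 0,"ry": 0,"rz": 0},
    {"hand": -1,"tx": 0,"ty": 0,"tz": -1,"rx": 0,"ry": 0,"rz": 0},
    {"hand": -1,"tx": 0,"ty": 0,"tz": -3,"rx": 0,"ry": 0,"rz": 0},
    {"hand": -1,"tx": 0,"ty": 0,"tz": -15,"rx": 0,"ry": 0,"rz": 0},
    {"hand": -1,"tx": 0,"ty": 0,"tz": -45,"rx": 0,"ry": 0,"rz": 0},
    {"hand": -1,"tx": 0,"ty": 0,"tz": -85,"rx": 0,"ry": 0,"rz": 0}
  ]
}}

```text
time_s: 17.5
tcp_pos: [0.4245, 0.2436, 0.0509]
tool_rot: [3.137, -0.004, -1.775]
force: [0.7, -0.2, 0.0]
opening: 1.002
```

>>> {"method": "move_arm", "body": {
  "steps": [
    {"hand": -1,"tx": 0,"ty": 0,"tz": -40,"rx": 0,"ry": 0,"rz": 0},
    {"hand": -1,"tx": 0,"ty": 0,"tz": -80,"rx": 0,"ry": 0,"rz": 0},
    {"hand": -1,"tx": 0,"ty": 0,"tz": -100,"rx": 0,"ry": 0,"rz": 0},
    {"hand": -1,"tx": 0,"ty": 0,"tz": -100,"rx": 0,"ry": 0,"rz": 0},
    {"hand": -1,"tx": 0,"ty": 0,"tz": -100,"rx": 0,"ry": 0,"rz": 0}
  ]
}}

```text
time_s: 17.92
tcp_pos: [0.4273, 0.2452, 0.1534]
tool_rot: [-3.139, 0.003, -1.775]
force: [-0.5, 0.3, -0.2]
opening: 1.0
```

```bash
python3 snap.py u side wrist; python3 - <<'E'
from ov2 import *
s=pickle.load(open("u_side.pkl","rb"))
crop(s,160,130,200,250,3,"u6",[circ(.5499,-.0242,.101,.034)])
R,p=tool(); print(p,delta([.551,-.0245,p[2]]), R)
E
```

```text
18.0167 [0.4257 0.2443 0.151 ] [ 3.1407e+00 -7.0000e-04 -1.7753e+00] [ 0.5 -0.2 -1.4] 1.0009572011873862
[0.42574899 0.24434683 0.15099324] (array([ 237.8, -177.2,    0. ]), None) [[-2.03075385e-01 -9.79162567e-01 -1.02710064e-03]
 [-9.79162823e-01  2.03076013e-01 -5.47273729e-04]
 [ 7.44449453e-04  8.94560943e-04 -9.99999323e-01]]
```

View pics/u6.png

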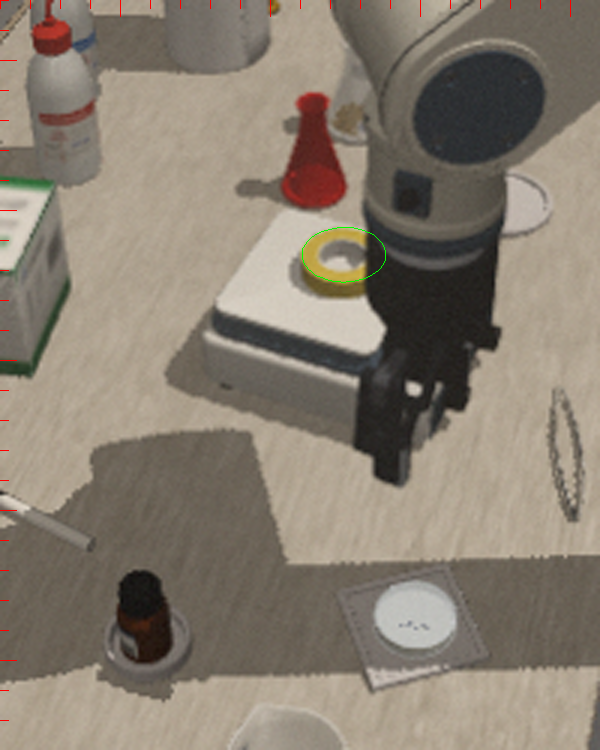

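View pics/u_wrist.png

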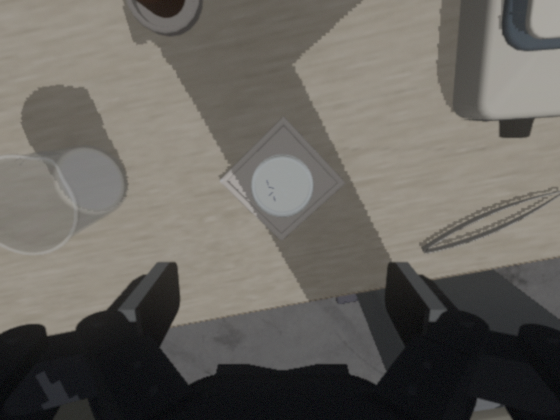

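>>> {"method": "move_arm", "body": {
  "steps": [
    {"hand": -1,"tx": 238,"ty": -177,"tz": 0,"rx": 0,"ry": 0,"rz": -25},
    {"hand": -1,"tx": 238,"ty": -177,"tz": 0,"rx": 0,"ry": 0,"rz": -25},
    {"hand": -1,"tx": 238,"ty": -177,"tz": 0,"rx": 0,"ry": 0,"rz": -25},
    {"hand": -1,"tx": 238,"ty": -177,"tz": 0,"rx": 0,"ry": 0,"rz": -25},
    {"hand": -1,"tx": 238,"ty": -177,"tz": 0,"rx": 0,"ry": 0,"rz": -25},
    {"hand": -1,"tx": 238,"ty": -177,"tz": 0,"rx": 0,"ry": 0,"rz": -25},
    {"hand": -1,"tx": 238,"ty": -177,"tz": 0,"rx": 0,"ry": 0,"rz": -25},
    {"hand": -1,"tx": 238,"ty": -177,"tz": 0,"rx": 0,"ry": 0,"rz": -25}
  ]
}}

```text
time_s: 18.68
tcp_pos: [0.5518, -0.0279, 0.1496]
tool_rot: [3.139, 0.0, -1.341]
force: [0.2, 0.1, 0.3]
opening: 0.998
```

>>> {"method": "move_arm", "body": {
  "steps": [
    {"hand": -1,"tx": 0,"ty": 0,"tz": 20,"rx": 0,"ry": 0,"rz": 0},
    {"hand": -1,"tx": 0,"ty": 0,"tz": 40,"rx": 0,"ry": 0,"rz": 0},
    {"hand": -1,"tx": 0,"ty": 0,"tz": 40,"rx": 0,"ry": 0,"rz": 0},
    {"hand": -1,"tx": 0,"ty": 0,"tz": 40,"rx": 0,"ry": 0,"rz": 0}
  ]
}}

```text
time_s: 19.02
tcp_pos: [0.5494, -0.0242, 0.1092]
tool_rot: [3.136, 0.002, -1.339]
force: [-0.2, 0.5, -0.2]
opening: 1.004
```

```bash
python3 snap.py v wrist side; python3 - <<'E'
from ov2 import *
R,p=tool(); print(p)
w=pickle.load(open("v_wrist.pkl","rb"))
cv=[circ(.5499,-.0242,.101,.034),circ(p[0],p[1],.101,.034)]
crop(w,100,90,360,260,2,"v5",cv)
s=pickle.load(open("v_side.pkl","rb"));crop(s,220,130,120,140,5,"v6",cv)
E
```

```text
19.1167 [ 0.5513 -0.024   0.1114] [ 3.1407e+00  3.0000e-04 -1.3385e+00] [ 0.  -0.2  0.1] 0.9998587162774957
[ 0.55134997 -0.02395845  0.11135049]
```

View pics/v5.png

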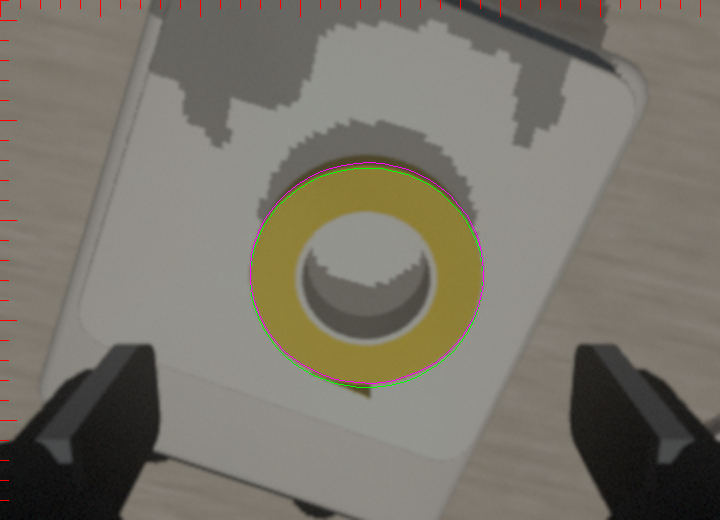

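View pics/v6.png

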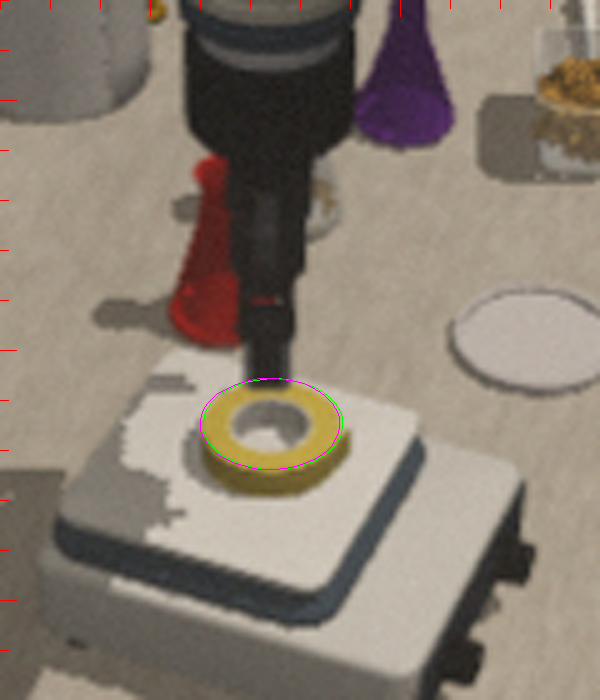

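>>> {"method": "move_arm", "body": {
  "steps": [
    {"hand": -1,"tx": 0.5,"ty": 0,"tz": 25,"rx": 0,"ry": 0,"rz": 0},
    {"hand": -1,"tx": 0.5,"ty": 0,"tz": 48,"rx": 0,"ry": 0,"rz": 0},
    {"hand": -1,"tx": 0.5,"ty": 0,"tz": 60,"rx": 0,"ry": 0,"rz": 0},
    {"hand": -1,"tx": 0.5,"ty": 0,"tz": 64,"rx": 0,"ry": 0,"rz": 0},
    {"hand": -1,"tx": 0.5,"ty": 0,"tz": 64,"rx": 0,"ry": 0,"rz": 0},
    {"hand": -1,"tx": 0.5,"ty": 0,"tz": 64,"rx": 0,"ry": 0,"rz": 0}
  ]
}}

```text
time_s: 19.62
tcp_pos: [0.5523, -0.0246, 0.0483]
tool_rot: [-3.141, -0.0, -1.339]
force: [0.3, 0.2, 0.2]
opening: 1.0
```

>>> {"method": "move_arm", "body": {
  "steps": [
    {"hand": -0.85,"tx": 0,"ty": 0,"tz": 0,"rx": 0,"ry": 0,"rz": 0},
    {"hand": -0.7,"tx": 0,"ty": 0,"tz": 0,"rx": 0,"ry": 0,"rz": 0},
    {"hand": -0.6,"tx": 0,"ty": 0,"tz": 0,"rx": 0,"ry": 0,"rz": 0},
    {"hand": -0.5,"tx": 0,"ty": 0,"tz": 0,"rx": 0,"ry": 0,"rz": 0},
    {"hand": 1,"tx": 0,"ty": 0,"tz": 0,"rx": 0,"ry": 0,"rz": 0},
    {"hand": 1,"tx": 0,"ty": 0,"tz": 0,"rx": 0,"ry": 0,"rz": 0},
    {"hand": 1,"tx": 0,"ty": 0,"tz": 0,"rx": 0,"ry": 0,"rz": 0}
  ]
}}

```text
time_s: 20.2
tcp_pos: [0.5523, -0.0248, 0.0492]
tool_rot: [-3.14, -0.0, -1.339]
force: [-4.5, 1.3, 13.6]
opening: 0.763
```

```bash
python3 snap.py w side wrist; python3 - <<'E'
from ov2 import *
s=pickle.load(open("w_side.pkl","rb"));crop(s,230,150,80,90,7,"w6")
w=pickle.load(open("w_wrist.pkl","rb"));crop(w,120,100,330,250,2,"w5")
E
```

```text
20.3 [ 0.5523 -0.0247  0.0492] [-3.140e+00 -4.000e-04 -1.339e+00] [-4.2  0.4 14. ] 0.7617521220564121
```

View pics/w6.png

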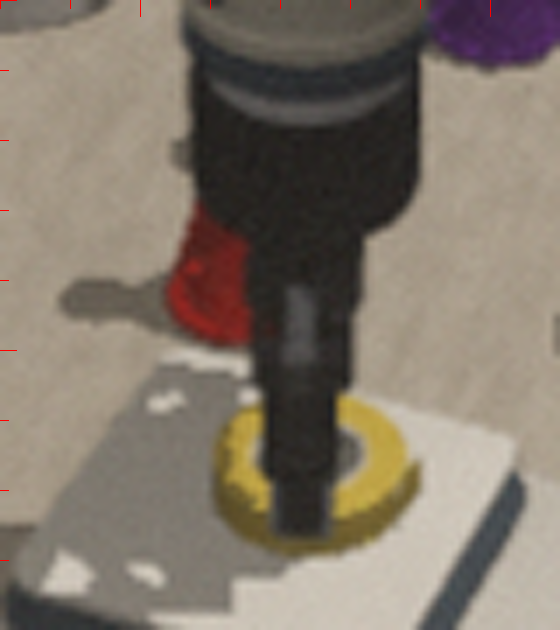

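View pics/w5.png

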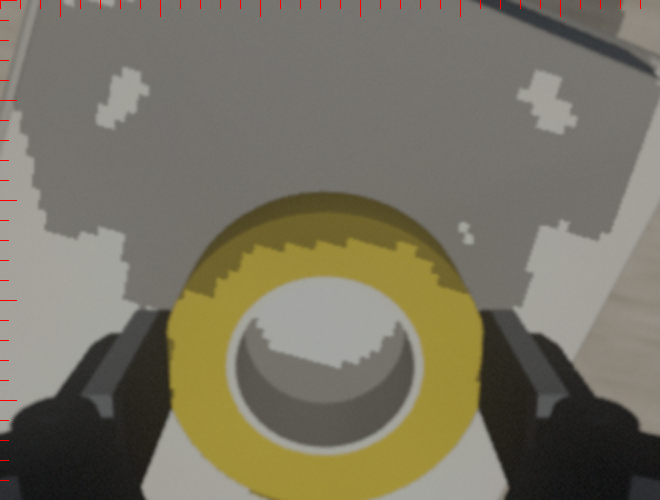

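>>> {"method": "move_arm", "body": {
  "steps": [
    {"hand": 1,"tx": 0,"ty": 0,"tz": -5,"rx": 0,"ry": 0,"rz": 0},
    {"hand": 1,"tx": 0,"ty": 0,"tz": -15,"rx": 0,"ry": 0,"rz": 0},
    {"hand": 1,"tx": 0,"ty": 0,"tz": -35,"rx": 0,"ry": 0,"rz": 0},
    {"hand": 1,"tx": 0,"ty": 0,"tz": -60,"rx": 0,"ry": 0,"rz": 0},
    {"hand": 1,"tx": 0,"ty": 0,"tz": -60,"rx": 0,"ry": 0,"rz": 0},
    {"hand": 1,"tx": 0,"ty": 0,"tz": -60,"rx": 0,"ry": 0,"rz": 0}
  ]
}}

```text
time_s: 20.8
tcp_pos: [0.5529, -0.0249, 0.1093]
tool_rot: [-3.138, -0.001, -1.339]
force: [-0.7, 0.2, -1.2]
opening: 0.757
```

```bash
python3 snap.py x side; python3 - <<'E'
from ov2 import *
s=pickle.load(open("x_side.pkl","rb"));crop(s,220,120,160,130,5,"x6")
p=tool()[1]; print(p,delta([.4547,-.2444,p[2]]))
E
```

```text
20.85 [ 0.5519 -0.0248  0.1081] [-3.1404e+00 -4.0000e-04 -1.3390e+00] [-0.6  0.9 -0.8] 0.7634258891069877
[ 0.55185985 -0.02476259  0.10807098] (array([ 1.914e+02,  1.450e+02, -1.000e-01]), None)
```

View pics/x6.png

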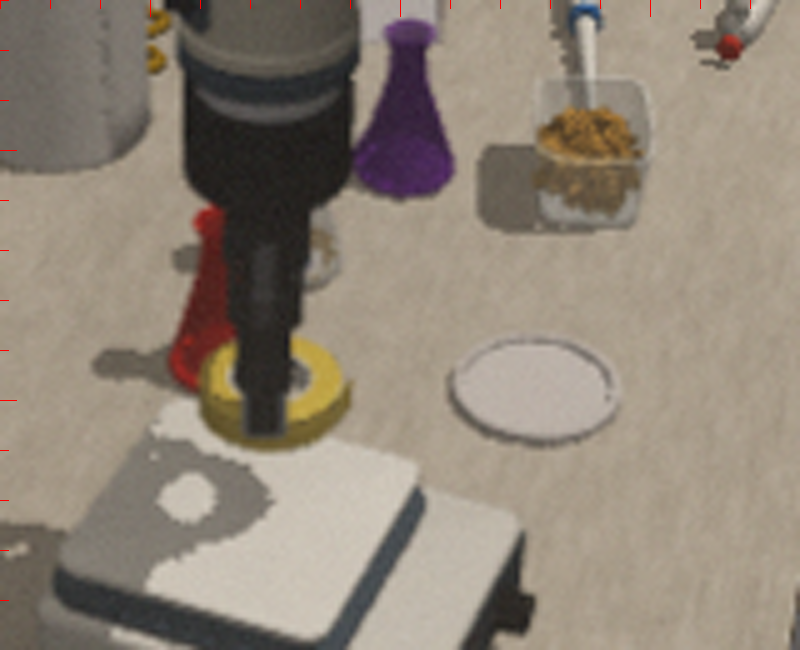

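Tape is lifted flat and clear. Now I move it over the round tray.

>>> {"method": "move_arm", "body": {
  "steps": [
    {"hand": 1,"tx": 20,"ty": 15,"tz": 0,"rx": 0,"ry": 0,"rz": 0},
    {"hand": 1,"tx": 48,"ty": 36,"tz": 0,"rx": 0,"ry": 0,"rz": 0},
    {"hand": 1,"tx": 78,"ty": 59,"tz": 0,"rx": 0,"ry": 0,"rz": 0},
    {"hand": 1,"tx": 108,"ty": 82,"tz": 0,"rx": 0,"ry": 0,"rz": 0},
    {"hand": 1,"tx": 138,"ty": 105,"tz": 0,"rx": 0,"ry": 0,"rz": 0},
    {"hand": 1,"tx": 166,"ty": 126,"tz": 0,"rx": 0,"ry": 0,"rz": 0},
    {"hand": 1,"tx": 191,"ty": 145,"tz": 0,"rx": 0,"ry": 0,"rz": 0},
    {"hand": 1,"tx": 191,"ty": 145,"tz": 30,"rx": 0,"ry": 0,"rz": 0}
  ]
}}

```text
time_s: 21.52
tcp_pos: [0.4555, -0.2498, 0.0804]
tool_rot: [-3.137, -0.006, -1.343]
force: [1.3, -0.6, -0.4]
opening: 0.759
```

>>> {"method": "move_arm", "body": {
  "steps": [
    {"hand": 1,"tx": 0,"ty": 0,"tz": 30,"rx": 0,"ry": 0,"rz": 0},
    {"hand": 1,"tx": 0,"ty": 0,"tz": 60,"rx": 0,"ry": 0,"rz": 0},
    {"hand": 1,"tx": 0,"ty": 0,"tz": 70,"rx": 0,"ry": 0,"rz": 0},
    {"hand": 1,"tx": 0,"ty": 0,"tz": 70,"rx": 0,"ry": 0,"rz": 0},
    {"hand": 1,"tx": 0,"ty": 0,"tz": 70,"rx": 0,"ry": 0,"rz": 0}
  ]
}}

```text
time_s: 21.93
tcp_pos: [0.454, -0.2436, 0.0071]
tool_rot: [3.14, 0.001, -1.339]
force: [-0.4, 0.5, -0.7]
opening: 0.759
```

```bash
python3 snap.py y side wrist; python3 - <<'E'
from ov2 import *
p=tool()[1]; print(p)
cv=[circ(.4547,-.2444,.008,.048),circ(.4547,-.2444,.004,.042),circ(p[0],p[1],p[2]+.034,.034)]
s=pickle.load(open("y_side.pkl","rb"));crop(s,280,130,120,110,6,"y6",cv)
w=pickle.load(open("y_wrist.pkl","rb"));crop(w,100,100,360,250,2,"y5",cv)
E
```

```text
22.0333 [ 0.4553 -0.2442  0.0085] [-3.1403e+00 -1.2000e-03 -1.3386e+00] [-0.2  0.2  0.1] 0.7585153268135666
[ 0.4553337  -0.24422736  0.00854035]
```

View pics/y6.png

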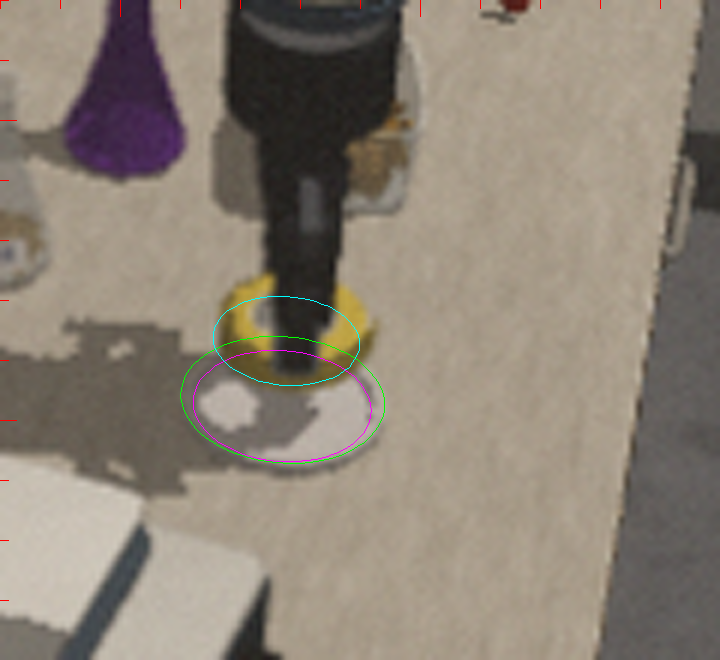

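View pics/y5.png

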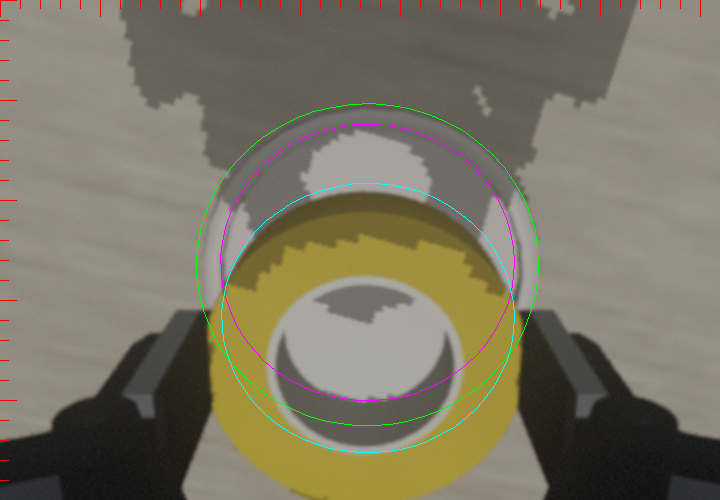

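>>> {"method": "move_arm", "body": {
  "steps": [
    {"hand": 1,"tx": 0,"ty": -2.5,"tz": 14,"rx": 0,"ry": 0,"rz": 0},
    {"hand": 1,"tx": 0,"ty": -2.5,"tz": 26,"rx": 0,"ry": 0,"rz": 0},
    {"hand": 1,"tx": 0,"ty": -2.5,"tz": 33,"rx": 0,"ry": 0,"rz": 0},
    {"hand": 1,"tx": 0,"ty": -2.5,"tz": 35,"rx": 0,"ry": 0,"rz": 0},
    {"hand": 1,"tx": 0,"ty": -2.5,"tz": 35,"rx": 0,"ry": 0,"rz": 0},
    {"hand": 1,"tx": 0,"ty": -2.5,"tz": 35,"rx": 0,"ry": 0,"rz": 0}
  ]
}}

```text
time_s: 22.53
tcp_pos: [0.4569, -0.2434, -0.0274]
tool_rot: [-3.142, -0.0, -1.339]
force: [0.1, -0.8, -0.0]
opening: 0.758
```

```bash
python3 snap.py z side wrist; python3 - <<'E'
from ov2 import *
s=pickle.load(open("z_side.pkl","rb"));crop(s,280,130,120,110,6,"z6",[])
w=pickle.load(open("z_wrist.pkl","rb"));crop(w,100,100,360,250,2,"z5",[])
E
```

```text
22.6333 [ 0.4571 -0.2435 -0.0272] [-3.1411e+00 -5.0000e-04 -1.3390e+00] [ 0.8  0.1 -0.4] 0.7579347780396847
```

View pics/z6.png

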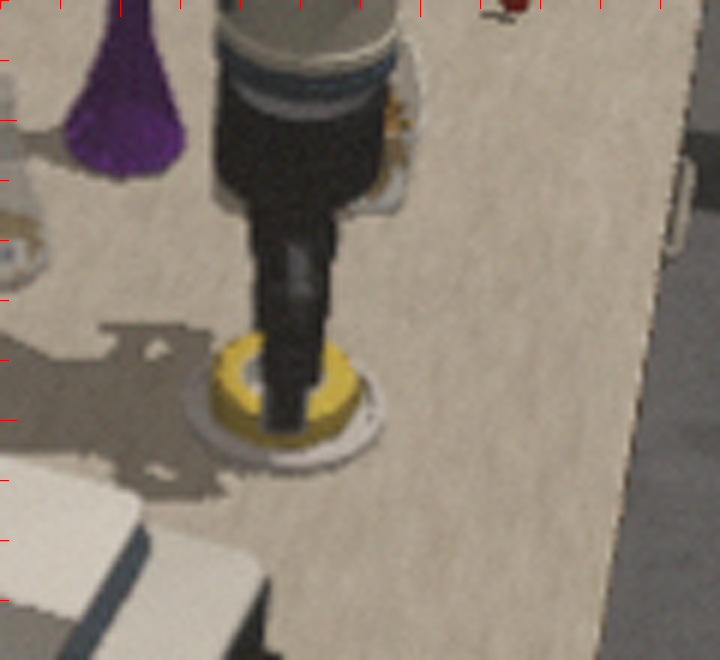

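View pics/z5.png

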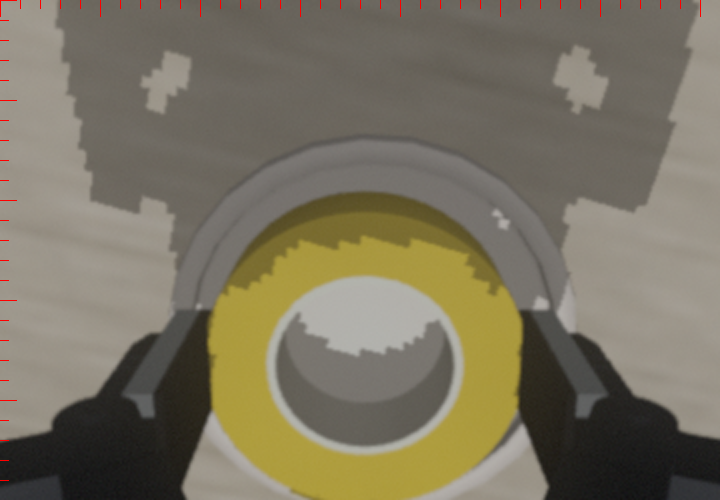

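>>> {"method": "move_arm", "body": {
  "steps": [
    {"hand": 1,"tx": 1.5,"ty": 0,"tz": 2,"rx": 0,"ry": 0,"rz": 0},
    {"hand": 1,"tx": 1.5,"ty": 0,"tz": 3,"rx": 0,"ry": 0,"rz": 0},
    {"hand": 1,"tx": 1.5,"ty": 0,"tz": 3,"rx": 0,"ry": 0,"rz": 0}
  ]
}}

```text
time_s: 22.88
tcp_pos: [0.4576, -0.2452, -0.0297]
tool_rot: [-3.141, -0.001, -1.339]
force: [-1.1, -0.8, 9.8]
opening: 0.761
```

>>> {"method": "move_arm", "body": {
  "steps": [
    {"hand": 1,"tx": 0,"ty": 0,"tz": 1,"rx": 0,"ry": 0,"rz": 0},
    {"hand": 1,"tx": 0,"ty": 0,"tz": 1,"rx": 0,"ry": 0,"rz": 0}
  ]
}}

```text
time_s: 23.05
tcp_pos: [0.4576, -0.2453, -0.0298]
tool_rot: [-3.141, -0.001, -1.339]
force: [-3.6, 1.2, 20.8]
opening: 0.761
```

>>> {"method": "move_arm", "body": {
  "steps": [
    {"hand": 1,"tx": 0,"ty": 0,"tz": -1.5,"rx": 0,"ry": 0,"rz": 0},
    {"hand": -0.6,"tx": 0,"ty": 0,"tz": -1.5,"rx": 0,"ry": 0,"rz": 0},
    {"hand": -0.8,"tx": 0,"ty": 0,"tz": -1.5,"rx": 0,"ry": 0,"rz": 0},
    {"hand": -1,"tx": 0,"ty": 0,"tz": -1.5,"rx": 0,"ry": 0,"rz": 0},
    {"hand": -1,"tx": 0,"ty": 0,"tz": -3,"rx": 0,"ry": 0,"rz": 0},
    {"hand": -1,"tx": 0,"ty": 0,"tz": -15,"rx": 0,"ry": 0,"rz": 0},
    {"hand": -1,"tx": 0,"ty": 0,"tz": -45,"rx": 0,"ry": 0,"rz": 0},
    {"hand": -1,"tx": 0,"ty": 0,"tz": -85,"rx": 0,"ry": 0,"rz": 0}
  ]
}}

```text
time_s: 23.72
tcp_pos: [0.4551, -0.2436, 0.0526]
tool_rot: [3.137, 0.004, -1.339]
force: [0.5, -0.0, 0.9]
opening: 0.998
```

>>> {"method": "move_arm", "body": {
  "steps": [
    {"hand": -1,"tx": 0,"ty": 0,"tz": -40,"rx": 0,"ry": 0,"rz": 0},
    {"hand": -1,"tx": 0,"ty": 0,"tz": -80,"rx": 0,"ry": 0,"rz": 0},
    {"hand": -1,"tx": 0,"ty": 0,"tz": -120,"rx": 0,"ry": 0,"rz": 0},
    {"hand": -1,"tx": 0,"ty": 0,"tz": -130,"rx": 0,"ry": 0,"rz": 0},
    {"hand": -1,"tx": 0,"ty": 0,"tz": -130,"rx": 0,"ry": 0,"rz": 0},
    {"hand": -1,"tx": 0,"ty": 0,"tz": -130,"rx": 0,"ry": 0,"rz": 0}
  ]
}}

```text
time_s: 24.22
tcp_pos: [0.4572, -0.2448, 0.1843]
tool_rot: [-3.14, -0.001, -1.339]
force: [-0.1, 1.0, -0.4]
opening: 1.002
```

```bash
python3 snap.py aa side wrist; python3 - <<'E'
from ov2 import *
s=pickle.load(open("aa_side.pkl","rb"));crop(s,180,90,200,160,4,"aa6",[])
R,p=tool(); print(p,delta([.618,-.333,p[2]]))
E
```

```text
24.3167 [ 0.4561 -0.2442  0.1822] [ 3.1397e+00  1.7000e-03 -1.3390e+00] [-0.1  0.7 -1. ] 0.998904275086373
[ 0.45606604 -0.24419333  0.18217617] (array([ 123.6, -137.2,   -0.5]), None)
```

View pics/aa6.png

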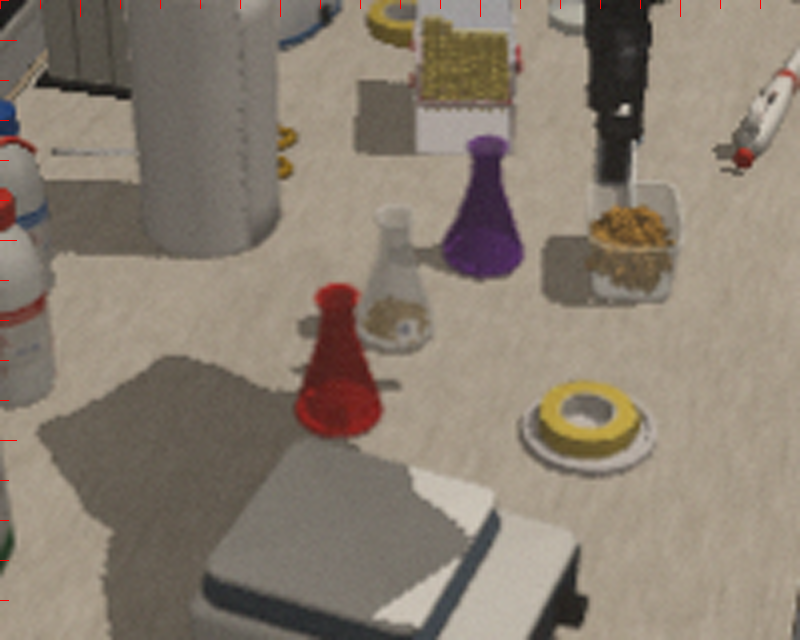

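View pics/aa_wrist.png

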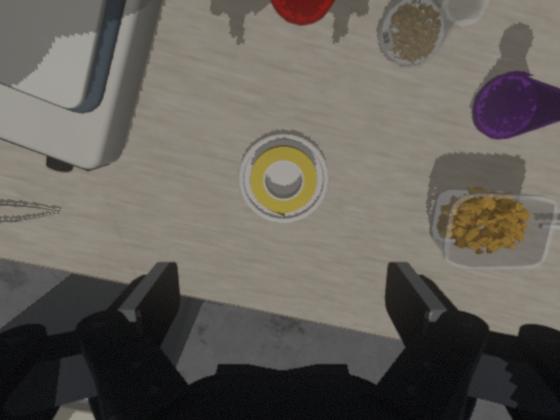

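>>> {"method": "move_arm", "body": {
  "steps": [
    {"hand": -1,"tx": 124,"ty": -137,"tz": 0,"rx": 0,"ry": 0,"rz": 0},
    {"hand": -1,"tx": 124,"ty": -137,"tz": 0,"rx": 0,"ry": 0,"rz": 0},
    {"hand": -1,"tx": 124,"ty": -137,"tz": 0,"rx": 0,"ry": 0,"rz": 0},
    {"hand": -1,"tx": 124,"ty": -137,"tz": 0,"rx": 0,"ry": 0,"rz": 0},
    {"hand": -1,"tx": 124,"ty": -137,"tz": 0,"rx": 0,"ry": 0,"rz": 0},
    {"hand": -1,"tx": 124,"ty": -137,"tz": 40,"rx": 0,"ry": 0,"rz": 0},
    {"hand": -1,"tx": 124,"ty": -137,"tz": 70,"rx": 0,"ry": 0,"rz": 0},
    {"hand": -1,"tx": 124,"ty": -137,"tz": 80,"rx": 0,"ry": 0,"rz": 0}
  ]
}}

```text
time_s: 24.98
tcp_pos: [0.6149, -0.3317, 0.0955]
tool_rot: [3.133, 0.008, -1.339]
force: [-1.7, 0.4, -1.0]
opening: 0.994
```

>>> {"method": "move_arm", "body": {
  "steps": [
    {"hand": -1,"tx": 0,"ty": 0,"tz": 0,"rx": 0,"ry": 0,"rz": 0},
    {"hand": -1,"tx": 0,"ty": 0,"tz": 0,"rx": 0,"ry": 0,"rz": 0},
    {"hand": -1,"tx": 0,"ty": 0,"tz": 0,"rx": 0,"ry": 0,"rz": 0}
  ]
}}

```text
time_s: 25.23
tcp_pos: [0.6198, -0.3345, 0.1049]
tool_rot: [-3.14, -0.001, -1.339]
force: [0.6, -0.9, 0.3]
opening: 1.005
```

```bash
python3 snap.py ab side wrist; python3 - <<'E'
from ov2 import *
R,p=tool(); print(p)
x,y=.618,-.333
cv=[circ(x,y,0,.032),circ(x,y,.104,.0155),circ(p[0],p[1],.104,.0155)]
s=pickle.load(open("ab_side.pkl","rb"));crop(s,220,80,120,140,5,"ab6",cv)
w=pickle.load(open("ab_wrist.pkl","rb"));crop(w,100,80,360,280,2,"ab5",cv)
E
```

```text
25.3333 [ 0.6202 -0.3347  0.1057] [-3.1391e+00 -2.3000e-03 -1.3390e+00] [ 0.1 -1.1  0.2] 0.9963030961277952
[ 0.62015325 -0.33470096  0.10570186]
```

View pics/ab6.png

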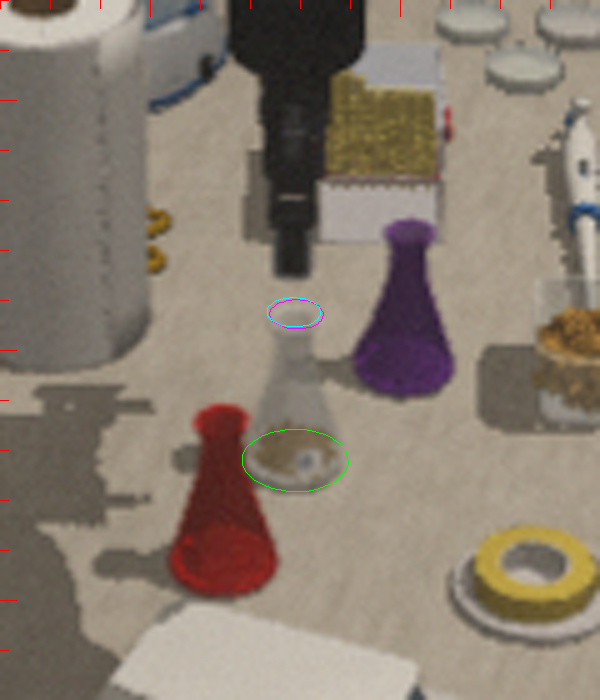

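View pics/ab5.png

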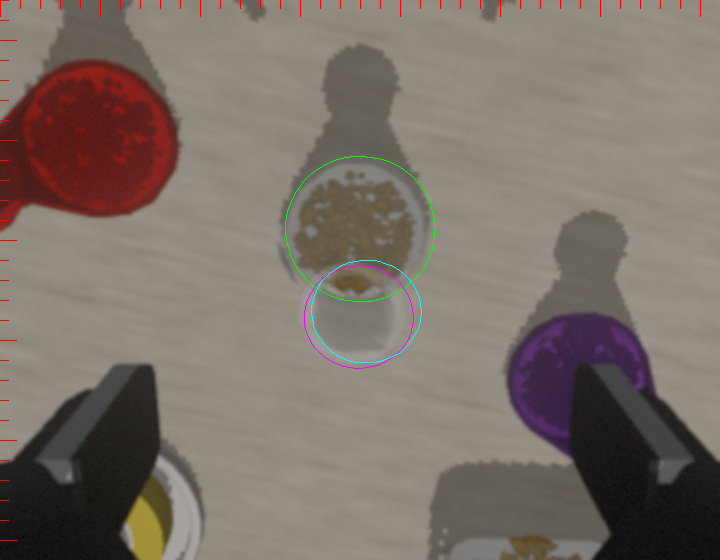

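```bash
python3 - <<'E'
from ov2 import *
s=pickle.load(open("ab_side.pkl","rb"))
f=lambda X,Y:((X+.5)/5-.5+220,(Y+.5)/5-.5+80)
print("purple base",unproj(s,[f(404,364)],0),"neck",unproj(s,[f(410,230)],.104))
print("red base",unproj(s,[f(223,562)],0),"neck",unproj(s,[f(221,413)],.104))
print("clear base",unproj(s,[f(293,459)],0),"neck",unproj(s,[f(294,312)],.104))
R,p=tool()
for y in (.0425,.057): print(p+R@np.array([y,-.011,0]),p+R@np.array([y,.011,0]))
E
```

```text
purple base [[ 0.57655806 -0.45065273  0.        ]] neck [[ 0.57435759 -0.44135069  0.104     ]]
red base [[ 0.632235   -0.22501332  0.        ]] neck [[ 0.63231925 -0.2248804   0.104     ]]
clear base [[ 6.18737282e-01 -3.32858664e-01  1.11022302e-16]] neck [[ 0.61926242 -0.33406261  0.104     ]]
[ 0.64062096 -0.3735379   0.10582707] [ 0.61920926 -0.37859121  0.10577114]
[ 0.64395147 -0.38765018  0.10586025] [ 0.62253978 -0.3927035   0.10580431]
```

>>> {"method": "move_arm", "body": {
  "steps": [
    {"hand": -1,"tx": -2,"ty": -1,"tz": 20,"rx": 0,"ry": 0,"rz": 0},
    {"hand": -1,"tx": -2,"ty": -1,"tz": 42,"rx": 0,"ry": 0,"rz": 0},
    {"hand": -1,"tx": -2,"ty": -1,"tz": 58,"rx": 0,"ry": 0,"rz": 0},
    {"hand": -1,"tx": -2,"ty": -1,"tz": 66,"rx": 0,"ry": 0,"rz": 0},
    {"hand": -1,"tx": -2,"ty": -1,"tz": 66,"rx": 0,"ry": 0,"rz": 0},
    {"hand": -1,"tx": -2,"ty": -1,"tz": 66,"rx": 0,"ry": 0,"rz": 0}
  ]
}}

```text
time_s: 25.83
tcp_pos: [0.6201, -0.3322, 0.0385]
tool_rot: [-3.141, -0.001, -1.339]
force: [-0.1, 0.4, 1.3]
opening: 0.998
```

>>> {"method": "move_arm", "body": {
  "steps": [
    {"hand": -0.5,"tx": 0,"ty": 0,"tz": 0,"rx": 0,"ry": 0,"rz": 0},
    {"hand": 0,"tx": 0,"ty": 0,"tz": 0,"rx": 0,"ry": 0,"rz": 0},
    {"hand": 0,"tx": 0,"ty": 0,"tz": 0,"rx": 0,"ry": 0,"rz": 0},
    {"hand": 0,"tx": 0,"ty": 0,"tz": 0,"rx": 0,"ry": 0,"rz": 0}
  ]
}}

```text
time_s: 26.17
tcp_pos: [0.6199, -0.3321, 0.0383]
tool_rot: [-3.141, -0.001, -1.339]
force: [0.3, -0.3, 0.3]
opening: 0.506
```

```bash
python3 snap.py ac side wrist; python3 - <<'E'
from ov2 import *
s=pickle.load(open("ac_side.pkl","rb"));crop(s,240,80,80,100,7,"ac6",[])
w=pickle.load(open("ac_wrist.pkl","rb"));crop(w,140,120,280,220,2,"ac5",[])
E
```

```text
26.2667 [ 0.6197 -0.332   0.0379] [-3.1411e+00 -4.0000e-04 -1.3391e+00] [ 0.6  0.3 -0.2] 0.5019523154115723
```

View pics/ac6.png

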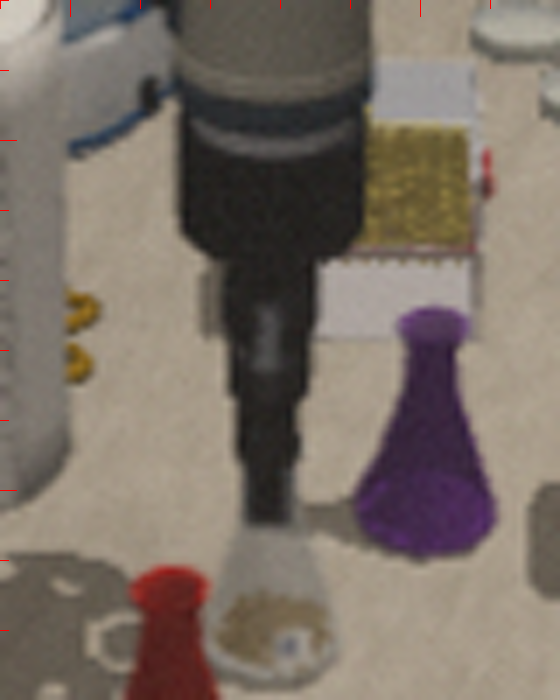

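View pics/ac5.png

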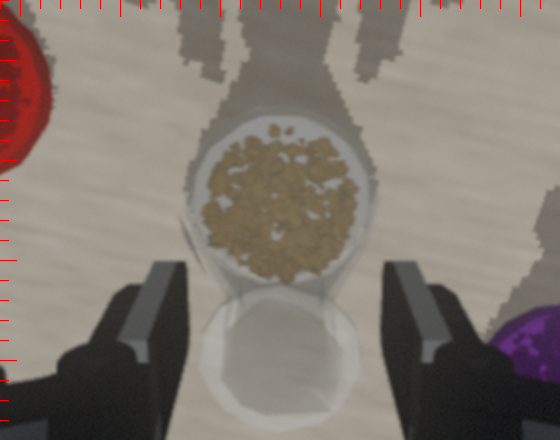

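>>> {"method": "move_arm", "body": {
  "steps": [
    {"hand": 0.1,"tx": -1,"ty": 0,"tz": 0,"rx": 0,"ry": 0,"rz": 0},
    {"hand": 0.2,"tx": -1,"ty": 0,"tz": 0,"rx": 0,"ry": 0,"rz": 0},
    {"hand": 0.3,"tx": -1,"ty": 0,"tz": 0,"rx": 0,"ry": 0,"rz": 0},
    {"hand": 0.4,"tx": -1,"ty": 0,"tz": 0,"rx": 0,"ry": 0,"rz": 0},
    {"hand": 0.5,"tx": -1,"ty": 0,"tz": 0,"rx": 0,"ry": 0,"rz": 0},
    {"hand": 1,"tx": -1,"ty": 0,"tz": 0,"rx": 0,"ry": 0,"rz": 0},
    {"hand": 1,"tx": -1,"ty": 0,"tz": 0,"rx": 0,"ry": 0,"rz": 0},
    {"hand": 1,"tx": -1,"ty": 0,"tz": 0,"rx": 0,"ry": 0,"rz": 0}
  ]
}}

```text
time_s: 26.93
tcp_pos: [0.6196, -0.3312, 0.0382]
tool_rot: [-3.141, -0.001, -1.339]
force: [-1.1, 0.3, 5.6]
opening: 0.414
```

>>> {"method": "move_arm", "body": {
  "steps": [
    {"hand": 1,"tx": 0,"ty": 0,"tz": 0,"rx": 0,"ry": 0,"rz": 0},
    {"hand": 1,"tx": 0,"ty": 0,"tz": -3,"rx": 0,"ry": 0,"rz": 0},
    {"hand": 1,"tx": 0,"ty": 0,"tz": -8,"rx": 0,"ry": 0,"rz": 0},
    {"hand": 1,"tx": 0,"ty": 0,"tz": -15,"rx": 0,"ry": 0,"rz": 0},
    {"hand": 1,"tx": 0,"ty": 0,"tz": -20,"rx": 0,"ry": 0,"rz": 0},
    {"hand": 1,"tx": 0,"ty": 0,"tz": -20,"rx": 0,"ry": 0,"rz": 0}
  ]
}}

```text
time_s: 27.43
tcp_pos: [0.6201, -0.3313, 0.059]
tool_rot: [-3.14, -0.001, -1.339]
force: [0.9, -0.2, -1.6]
opening: 0.406
```

```bash
python3 snap.py ad side wrist; python3 - <<'E'
from ov2 import *
s=pickle.load(open("ad_side.pkl","rb"));crop(s,240,80,80,100,7,"ad6",[])
w=pickle.load(open("ad_wrist.pkl","rb"));crop(w,140,120,280,220,2,"ad5",[])
E
```

```text
27.5333 [ 0.6195 -0.3309  0.0579] [-3.1410e+00 -5.0000e-04 -1.3389e+00] [-0.4 -0.3 -1.4] 0.4125373946242414
```

View pics/ad6.png

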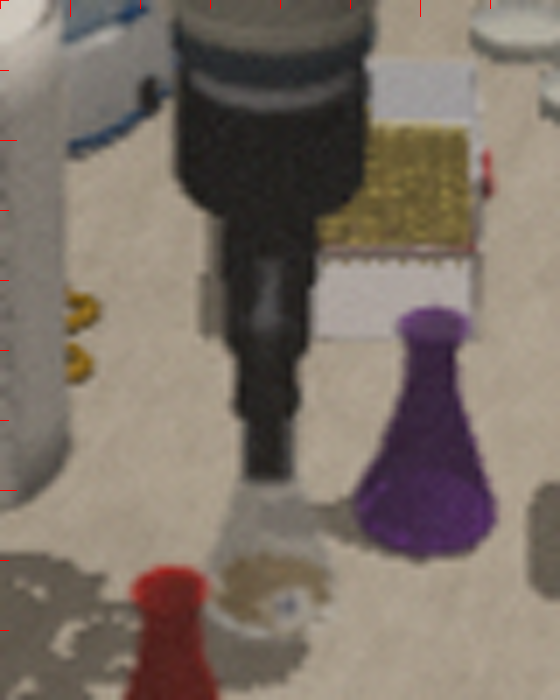

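View pics/ad5.png

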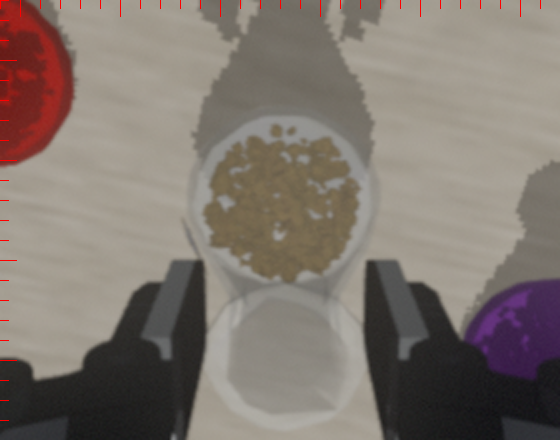

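>>> {"method": "move_arm", "body": {
  "steps": [
    {"hand": 1,"tx": 0,"ty": 0,"tz": -15,"rx": 0,"ry": 0,"rz": 0},
    {"hand": 1,"tx": 0,"ty": 0,"tz": -40,"rx": 0,"ry": 0,"rz": 0},
    {"hand": 1,"tx": 0,"ty": 0,"tz": -70,"rx": 0,"ry": 0,"rz": 0},
    {"hand": 1,"tx": 0,"ty": 0,"tz": -100,"rx": 0,"ry": 0,"rz": 0},
    {"hand": 1,"tx": 0,"ty": 0,"tz": -122,"rx": 0,"ry": 0,"rz": 0},
    {"hand": 1,"tx": 0,"ty": 0,"tz": -130,"rx": 0,"ry": 0,"rz": 0},
    {"hand": 1,"tx": 0,"ty": 0,"tz": -130,"rx": 0,"ry": 0,"rz": 0},
    {"hand": 1,"tx": 0,"ty": 0,"tz": -130,"rx": 0,"ry": 0,"rz": 0}
  ]
}}

```text
time_s: 28.2
tcp_pos: [0.6189, -0.3307, 0.1871]
tool_rot: [3.141, 0.0, -1.339]
force: [0.4, 0.4, -0.5]
opening: 0.414
```

```bash
python3 - <<'E'
from h import *
R,p=tool(); print(p,state()["opening"],delta([.562,-.0142,p[2]]))
E
```

```text
[ 0.61888795 -0.33068355  0.18711037] 0.4144314251937844 (array([-3.211e+02, -1.730e+01,  1.000e-01]), None)
```

>>> {"method": "move_arm", "body": {
  "steps": [
    {"hand": 1,"tx": -18,"ty": -1,"tz": 0,"rx": 0,"ry": 0,"rz": 0},
    {"hand": 1,"tx": -45,"ty": -3,"tz": 0,"rx": 0,"ry": 0,"rz": 0},
    {"hand": 1,"tx": -78,"ty": -5,"tz": 0,"rx": 0,"ry": 0,"rz": 0},
    {"hand": 1,"tx": -113,"ty": -7,"tz": 0,"rx": 0,"ry": 0,"rz": 0},
    {"hand": 1,"tx": -148,"ty": -9,"tz": 0,"rx": 0,"ry": 0,"rz": 0},
    {"hand": 1,"tx": -183,"ty": -11,"tz": 0,"rx": 0,"ry": 0,"rz": 0},
    {"hand": 1,"tx": -218,"ty": -12,"tz": 0,"rx": 0,"ry": 0,"rz": 0},
    {"hand": 1,"tx": -253,"ty": -14,"tz": 0,"rx": 0,"ry": 0,"rz": 0}
  ]
}}

```text
time_s: 28.87
tcp_pos: [0.5725, -0.0797, 0.185]
tool_rot: [3.138, 0.002, -1.339]
force: [0.6, -0.7, -0.6]
opening: 0.407
```

>>> {"method": "move_arm", "body": {
  "steps": [
    {"hand": 1,"tx": -30,"ty": -1,"tz": 0,"rx": 0,"ry": 0,"rz": 0},
    {"hand": 1,"tx": -52,"ty": -2,"tz": 0,"rx": 0,"ry": 0,"rz": 0},
    {"hand": 1,"tx": -68,"ty": -3,"tz": 0,"rx": 0,"ry": 0,"rz": 0},
    {"hand": 1,"tx": -68,"ty": -3,"tz": 0,"rx": 0,"ry": 0,"rz": 0},
    {"hand": 1,"tx": -68,"ty": -3,"tz": 15,"rx": 0,"ry": 0,"rz": 0},
    {"hand": 1,"tx": -68,"ty": -3,"tz": 25,"rx": 0,"ry": 0,"rz": 0},
    {"hand": 1,"tx": -68,"ty": -3,"tz": 25,"rx": 0,"ry": 0,"rz": 0},
    {"hand": 1,"tx": -68,"ty": -3,"tz": 25,"rx": 0,"ry": 0,"rz": 0}
  ]
}}

```text
time_s: 29.53
tcp_pos: [0.5609, -0.0151, 0.1608]
tool_rot: [3.138, 0.001, -1.34]
force: [0.0, -0.7, -0.6]
opening: 0.412
```

```bash
python3 snap.py ae side wrist top; python3 - <<'E'
from ov2 import *
R,p=tool(); print(p,state()["opening"])
hp=sq(.562,-.0142,.083,.14,np.radians(-8.05)); x,y=p[:2]; b=p[2]-.038
cv=[hp,circ(x,y,b,.032),circ(.562,-.0142,.083,.032)]
s=pickle.load(open("ae_side.pkl","rb"));crop(s,220,130,120,150,5,"ae6",cv)
w=pickle.load(open("ae_wrist.pkl","rb"));crop(w,120,20,320,290,2,"ae5",cv);crop(w,120,20,320,290,2,"ae4",[])
E
```

```text
29.6833 [ 0.5623 -0.015   0.1626] [-3.1414e+00 -1.0000e-04 -1.3397e+00] [ 0.2 -0.6 -0.7] 0.41278907758351874
[ 0.56232186 -0.01504466  0.16258372] 0.41278907758351874
```

View pics/ae6.png

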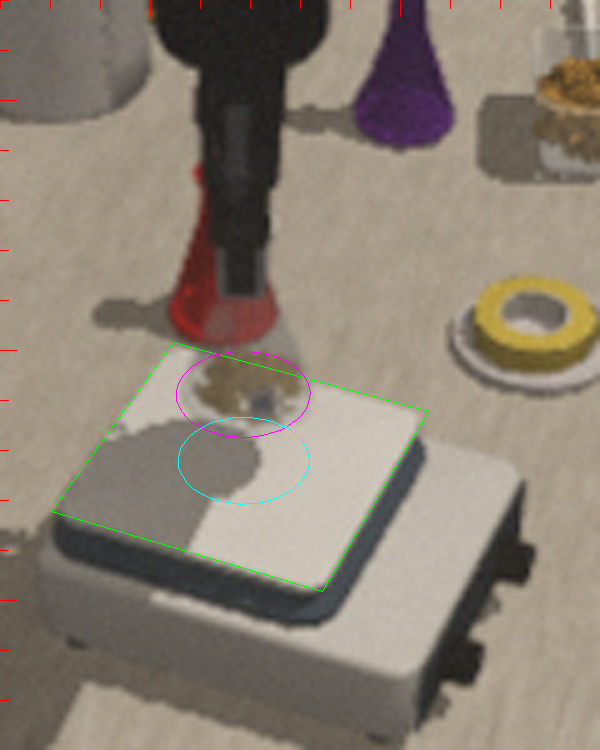

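View pics/ae5.png

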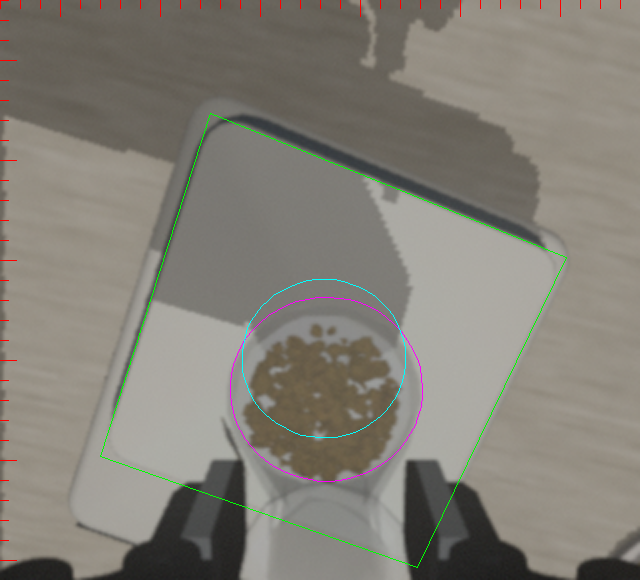

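View pics/ae4.png

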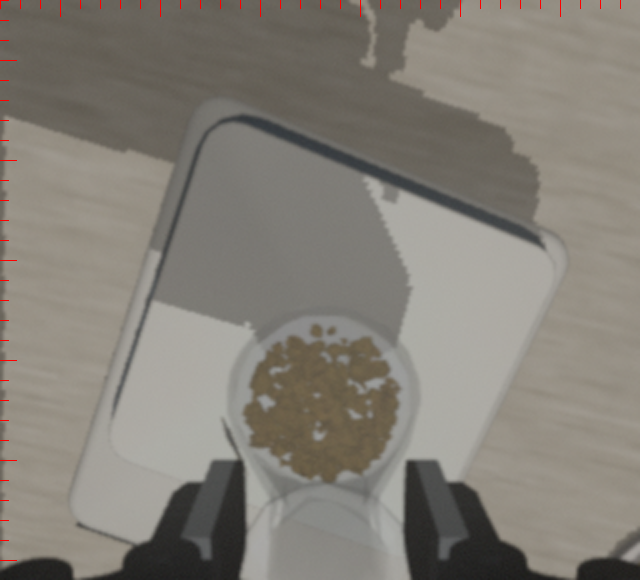

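>>> {"method": "move_arm", "body": {
  "steps": [
    {"hand": 1,"tx": -1,"ty": -2.3,"tz": 12,"rx": 0,"ry": 0,"rz": 0},
    {"hand": 1,"tx": -1,"ty": -2.3,"tz": 25,"rx": 0,"ry": 0,"rz": 0},
    {"hand": 1,"tx": -1,"ty": -2.3,"tz": 33,"rx": 0,"ry": 0,"rz": 0},
    {"hand": 1,"tx": -1,"ty": -2.3,"tz": 36,"rx": 0,"ry": 0,"rz": 0},
    {"hand": 1,"tx": -1,"ty": -2.3,"tz": 36,"rx": 0,"ry": 0,"rz": 0},
    {"hand": 1,"tx": -1,"ty": -2.3,"tz": 36,"rx": 0,"ry": 0,"rz": 0}
  ]
}}

```text
time_s: 30.18
tcp_pos: [0.5642, -0.0131, 0.1264]
tool_rot: [3.141, 0.0, -1.339]
force: [0.6, 0.5, -0.3]
opening: 0.415
```

```bash
python3 snap.py af side wrist; python3 - <<'E'
from ov2 import *
R,p=tool(); print(p,state()["opening"])
hp=sq(.562,-.0142,.083,.14,np.radians(-8.05)); x,y=p[:2]; b=p[2]-.038
cv=[hp,circ(.562,-.0142,.083,.032)]
s=pickle.load(open("af_side.pkl","rb"));crop(s,220,150,120,130,6,"af6",cv)
w=pickle.load(open("af_wrist.pkl","rb"));crop(w,120,20,320,290,2,"af5",cv)
E
```

```text
30.2833 [ 0.5646 -0.0131  0.1269] [-3.1406e+00 -3.0000e-04 -1.3390e+00] [ 1.   0.  -0.3] 0.411302938478588
[ 0.56456719 -0.01309258  0.12692803] 0.411302938478588
```

View pics/af6.png

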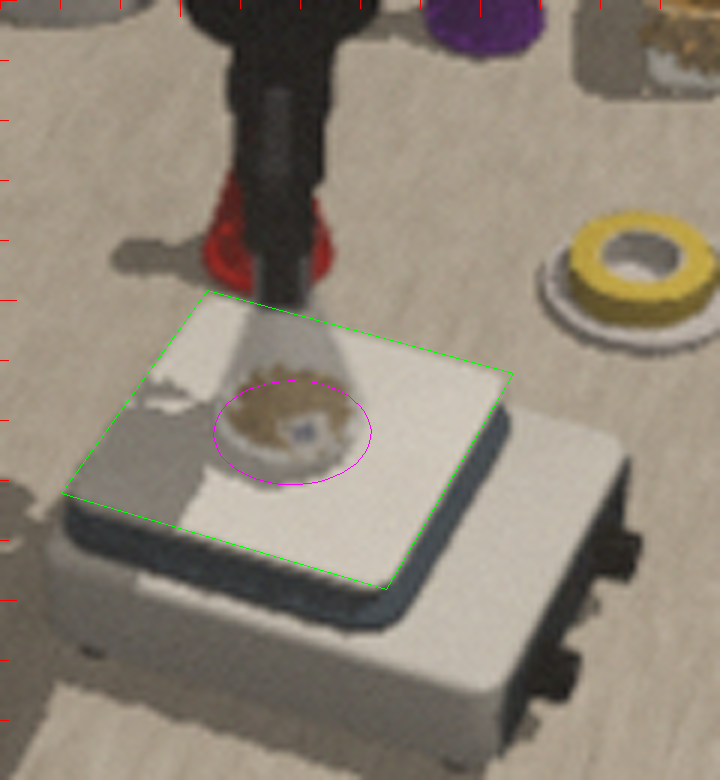

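View pics/af5.png

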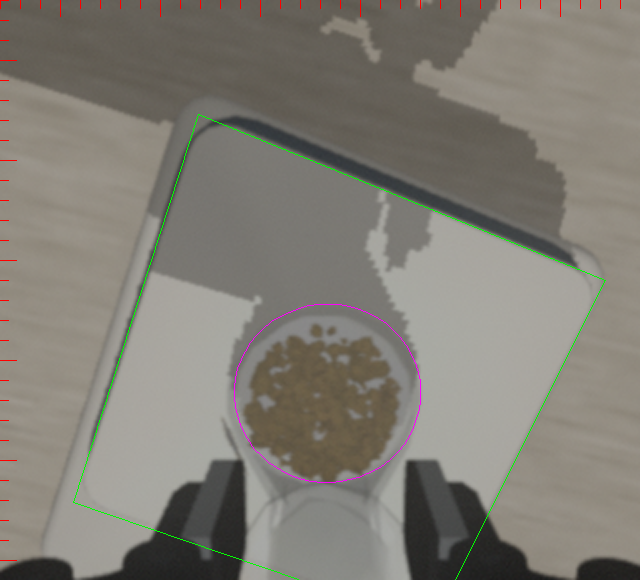

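>>> {"method": "move_arm", "body": {
  "steps": [
    {"hand": 1,"tx": 0,"ty": 0,"tz": 3,"rx": 0,"ry": 0,"rz": 0},
    {"hand": 1,"tx": 0,"ty": 0,"tz": 4.5,"rx": 0,"ry": 0,"rz": 0},
    {"hand": 1,"tx": 0,"ty": 0,"tz": 4.5,"rx": 0,"ry": 0,"rz": 0}
  ]
}}

```text
time_s: 30.53
tcp_pos: [0.5639, -0.013, 0.1218]
tool_rot: [3.141, 0.0, -1.339]
force: [-0.1, -0.4, -0.8]
opening: 0.413
```

>>> {"method": "move_arm", "body": {
  "steps": [
    {"hand": 1,"tx": 0,"ty": 0,"tz": 1,"rx": 0,"ry": 0,"rz": 0},
    {"hand": 1,"tx": 0,"ty": 0,"tz": 1,"rx": 0,"ry": 0,"rz": 0}
  ]
}}

```text
time_s: 30.7
tcp_pos: [0.5643, -0.013, 0.1213]
tool_rot: [-3.141, -0.0, -1.339]
force: [-0.3, -0.0, 1.9]
opening: 0.411
```

>>> {"method": "move_arm", "body": {
  "steps": [
    {"hand": 1,"tx": 0,"ty": 0,"tz": 0.7,"rx": 0,"ry": 0,"rz": 0},
    {"hand": 1,"tx": 0,"ty": 0,"tz": 0.7,"rx": 0,"ry": 0,"rz": 0}
  ]
}}

```text
time_s: 30.87
tcp_pos: [0.5646, -0.0129, 0.1213]
tool_rot: [-3.141, -0.0, -1.339]
force: [-3.1, 0.8, 8.3]
opening: 0.414
```

Contact at 8 N. I release gently and rise straight up.

>>> {"method": "move_arm", "body": {
  "steps": [
    {"hand": 0.15,"tx": 0,"ty": 0,"tz": 0,"rx": 0,"ry": 0,"rz": 0},
    {"hand": 0,"tx": 0,"ty": 0,"tz": 0,"rx": 0,"ry": 0,"rz": 0},
    {"hand": -0.3,"tx": 0,"ty": 0,"tz": 0,"rx": 0,"ry": 0,"rz": 0},
    {"hand": -0.7,"tx": 0,"ty": 0,"tz": 0,"rx": 0,"ry": 0,"rz": 0},
    {"hand": -0.7,"tx": 0,"ty": 0,"tz": 0,"rx": 0,"ry": 0,"rz": 0},
    {"hand": -0.7,"tx": 0,"ty": 0,"tz": -15,"rx": 0,"ry": 0,"rz": 0},
    {"hand": -0.7,"tx": 0,"ty": 0,"tz": -40,"rx": 0,"ry": 0,"rz": 0},
    {"hand": -0.7,"tx": 0,"ty": 0,"tz": -75,"rx": 0,"ry": 0,"rz": 0}
  ]
}}

```text
time_s: 31.53
tcp_pos: [0.5619, -0.013, 0.1934]
tool_rot: [3.136, 0.002, -1.339]
force: [-0.2, -0.2, 0.1]
opening: 0.845
```

>>> {"method": "move_arm", "body": {
  "steps": [
    {"hand": -1,"tx": 0,"ty": 0,"tz": -40,"rx": 0,"ry": 0,"rz": 0},
    {"hand": -1,"tx": 0,"ty": 0,"tz": -80,"rx": 0,"ry": 0,"rz": 0},
    {"hand": -1,"tx": 0,"ty": 0,"tz": -120,"rx": 0,"ry": 0,"rz": 0},
    {"hand": -1,"tx": 0,"ty": 0,"tz": -140,"rx": 0,"ry": 0,"rz": 0},
    {"hand": -1,"tx": 0,"ty": 0,"tz": -140,"rx": 0,"ry": 0,"rz": 0},
    {"hand": -1,"tx": 0,"ty": 0,"tz": -140,"rx": 0,"ry": 0,"rz": 0}
  ]
}}

```text
time_s: 32.03
tcp_pos: [0.5645, -0.0131, 0.3363]
tool_rot: [-3.139, -0.001, -1.339]
force: [-0.7, 0.6, -1.6]
opening: 0.997
```

```bash
python3 snap.py ag side wrist top; python3 - <<'E'
from ov2 import *
hp=sq(.562,-.0142,.083,.14,np.radians(-8.05))
cv=[hp,circ(.562,-.0142,.083,.032)]
s=pickle.load(open("ag_side.pkl","rb"));crop(s,220,130,120,130,6,"ag6",cv)
w=pickle.load(open("ag_wrist.pkl","rb"));crop(w,180,40,230,230,3,"ag5",cv)
E
```

```text
32.1833 [ 0.563  -0.0131  0.3333] [ 3.1384e+00  9.0000e-04 -1.3391e+00] [0.4 0.2 0. ] 0.9974489088349153
```

View pics/ag6.png

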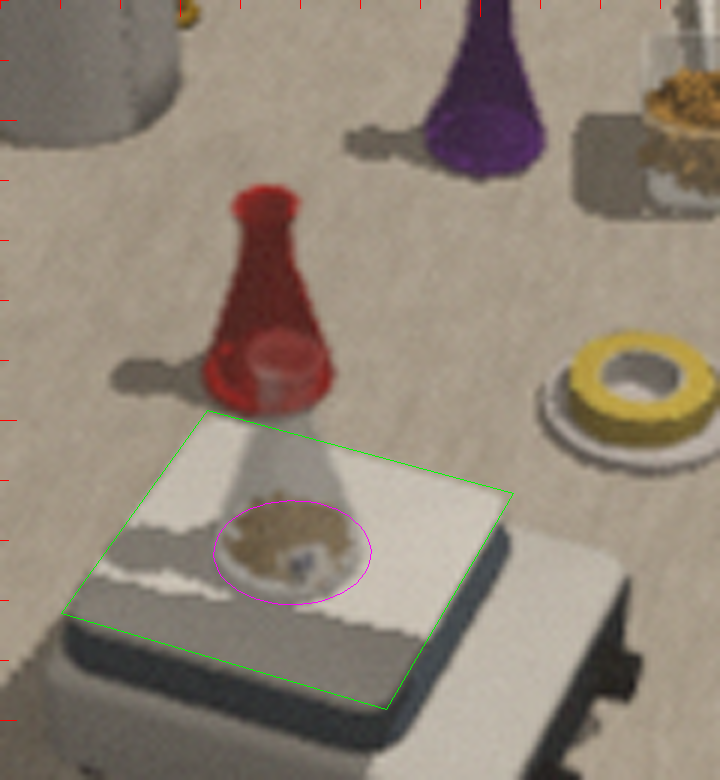

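View pics/ag5.png

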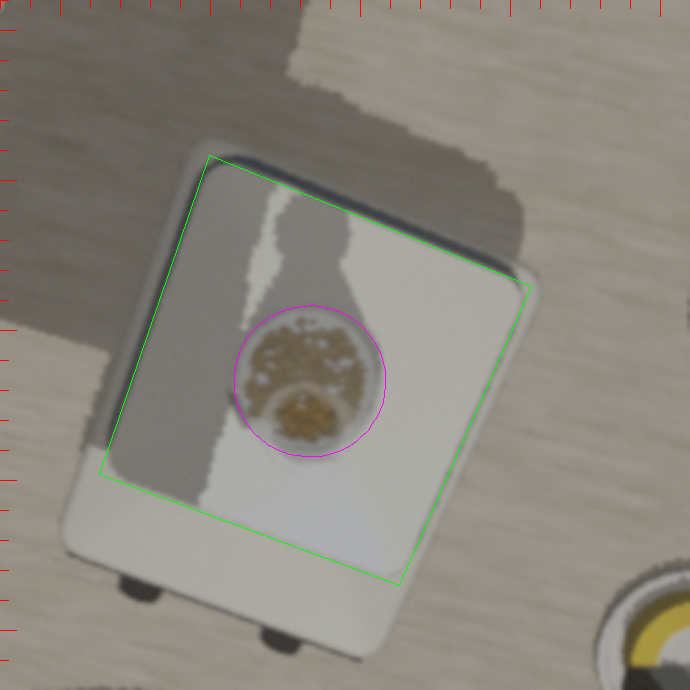

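View pics/ag_side.png

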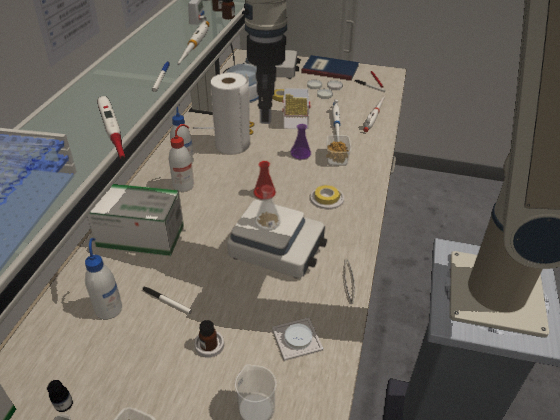

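View pics/ag_wrist.png

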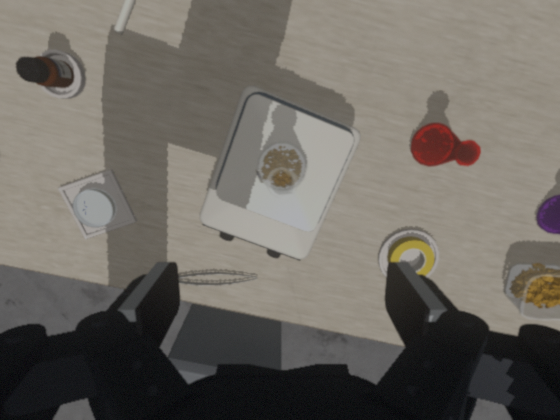

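All four sit where they should. In the side view the flask is at (268,220) on the plate, within about 1–2 mm of its middle by the wrist overlay. The bottle stands in the cup at (208,336), the dish lies flat in the square tray at (298,337), and the tape lies flat in the round tray at (327,196). The gripper is open and well above everything, so I hand in.

```bash
python3 -c "
from rig import *
s=state(); print(s['time_s'],s['force'],abs(s['joint_vel']).max())
print(finish_job())"
```

```text
32.1833 [0.39903731 0.16657088 0.0061291 ] 0.00776576771460403
the job is handed in; nothing more can be done
None
```

The job is done in the order asked and handed in at 32 s of the 128 s allowed. The bottle stands in the small round cup, the petri dish lies flat in the square tray, and the tape roll lies flat in the large round tray. The clear flask stands on the bare plate.

**Last checks:** the final side and wrist pictures show all four upright or flat and released. The flask sits about 1–2 mm from the plate's middle. The open gripper is well above everything and the arm is at rest.

**What disagreed along the way:**
- **Finger height:** in the pictures the finger tips sat about 36 mm higher than the reported TCP and the stated geometry implied. My first close caught the bottle's cap, so I opened, went lower and gripped the body. I allowed for this offset in every later grasp.
- **Grip offset:** held objects sat about 2 mm towards the robot from the reported TCP. I corrected for that when placing the dish, tape and flask.
- **Cameras:** the side and top views differed by a few millimetres, up to about 10 mm in my first rough readings. A joint fit over all three cameras resolved this.
- **Forces:** the highest reading at a placing was about 21 N, when the tape touched its tray.

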